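Put the washed volumetric flasks away in size order

TASK

The four washed volumetric flasks are standing on the draining mat. Put them away in the grey flask tray so that they stand in a row in order of size, each one upright and flat on the floor of the nest made for its size. Set them down rather than dropping them, knock none over, and leave the beaker on the stirrer and the dropping bottle where they are.

Things in the scene. Friction and masses are not known exactly. Their poses are not given: they have to be found in the camera images.
- flask_10: The smallest of four empty milky-plastic volumetric flasks (10 ml), standing upright: pear-shaped, 28 mm across, 90 mm tall, slim neck. Its top 34 mm (56 to 90 mm above the origin) is a cylinder 18 mm in diameter, a good grip: 24 mm of thickened neck, then a white stopper head that stays in. Origin: centre of the underside; z up along the neck.
- flask_25: The second smallest of four empty milky-plastic volumetric flasks (25 ml), standing upright: pear-shaped, 40 mm across, 112 mm tall, slim neck. Its top 34 mm (78 to 112 mm above the origin) is a cylinder 18 mm in diameter, a good grip: 24 mm of thickened neck, then a white stopper head that stays in. Origin: centre of the underside; z up along the neck.
- flask_50: The second largest of four empty milky-plastic volumetric flasks (50 ml), standing upright: pear-shaped, 50 mm across, 140 mm tall, slim neck. Its top 34 mm (106 to 140 mm above the origin) is a cylinder 18 mm in diameter, a good grip: 24 mm of thickened neck, then a white stopper head that stays in. Origin: centre of the underside; z up along the neck.
- flask_100: The largest of four empty milky-plastic volumetric flasks (100 ml), standing upright: pear-shaped, 60 mm across, 170 mm tall, slim neck. Its top 34 mm (136 to 170 mm above the origin) is a cylinder 18 mm in diameter, a good grip: 24 mm of thickened neck, then a white stopper head that stays in. Origin: centre of the underside; z up along the neck.
- nest_10: Nest for the smallest flask (10 ml): round recess 44 mm across, 8 mm deep, dark rubber floor, in the grey fixed flask tray (96 x 312 mm, 16 mm high; four nests in a row, rising in size). Origin: centre of the nest's floor, 8 mm above the bench. x across the row, y along it towards the larger nests, z up. Nest centre -107 mm along y from the tray's middle.
- nest_25: Nest for the second smallest flask (25 ml): round recess 56 mm across, 8 mm deep, dark rubber floor, in the grey fixed flask tray (96 x 312 mm, 16 mm high; four nests in a row, rising in size). Origin: centre of the nest's floor, 8 mm above the bench. x across the row, y along it towards the larger nests, z up. Nest centre -49 mm along y from the tray's middle.
- nest_50: Nest for the second largest flask (50 ml): round recess 66 mm across, 8 mm deep, dark rubber floor, in the grey fixed flask tray (96 x 312 mm, 16 mm high; four nests in a row, rising in size). Origin: centre of the nest's floor, 8 mm above the bench. x across the row, y along it towards the larger nests, z up. Nest centre +20 mm along y from the tray's middle.
- nest_100: Nest for the largest flask (100 ml): round recess 76 mm across, 8 mm deep, dark rubber floor, in the grey fixed flask tray (96 x 312 mm, 16 mm high; four nests in a row, rising in size). Origin: centre of the nest's floor, 8 mm above the bench. x across the row, y along it towards the larger nests, z up. Nest centre +99 mm along y from the tray's middle.
- beaker: Bystander: empty glass beaker, 72 mm across, 95 mm tall, standing on a fixed white magnetic stirrer (160 x 150 mm, top 52 mm above the bench). Origin: centre of the underside; z up. Leave it alone.
- dropper: Bystander: dropping bottle with a yellow pointed tip, 45 mm across, 135 mm tall, loose on the bench. Origin: centre of the underside; z up. Leave it alone.
Things that resemble listed ones, but are neither listed nor needed, are in the scene too. What is shaped like the flask_10 but blue is not meant.

How it is judged:
By the outcome, as a careful person would: the job done as asked, in the order asked, and still so for the second after the job is handed in, with the robot touching nothing.
It also fails if it takes over 112 s, if anything falls off the work surface, if the arm or the gripper's body presses on something with over 40 N, if the wrist force passes 120 N, or if a joint passes its speed limit or range.

ROBOT

A 7-joint arm with a two-finger parallel gripper is mounted at the origin on the work surface. World frame = base frame: x ahead of the robot, y to its left, z up, the work surface at z = 0. Lengths are in m, angles in rad, forces in N, time in s.
With the tool pointing down it reaches from about 0.425 to 0.95 m from the base axis. Payload 16.7 kg.
Tool frame: the origin (TCP) lies at the very end of the fingers, on their centre line; the grasp point (between the pads) lies 19 mm behind it; z points along the fingers, x is the direction in which the jaws open and shut, and the axes are right-handed (so a half turn about z gives the same grasp; the last joint's range is limited). The gripper opens to 94 mm and grips with 3 to 60 N. Pads are 16 mm wide; open, the fingers measure 119 mm over their backs; the gripper's body (75 mm by 177 mm) begins 78 mm behind the grasp point.
Start: joints at [1.115, 0.426, 0.074, 1.606, -0.034, 1.111, -0.067], TCP at [0.203, -0.644, 0.205] pointing down, gripper open.
Joint ranges: [-2.85, 2.85], [-0.5, 2.14], [-1.23, 1.37], [0.21, 2.46], [-1.02, 4.16], [0.16, 2.05], [-2.73, 2.73]. Speed limits (rad/s): [1.89, 1.89, 2.39, 2.39, 3.01, 3.01, 3.01].

INTERFACE

Orientations are given as [roll, pitch, yaw] about the fixed x, y, z axes, in that order (R = Rz(yaw) Ry(pitch) Rx(roll)).
In Python, from rig import bot gives the robot as it stands.
- The arm moves only by the tool jog_arm, never from a script. Its argument "targets" is a list of rows, each an object of numbers: "gripper": the opening, from 0 (shut) to 1 (fully open); "x", "y", "z": the shift along the tool's x, y, z in mm; "twist": the turn about the tool's z in rad. A call has exactly 8 rows; each row shifts and turns the commanded pose from where the row before left it, along the tool's axes as they then stand; what a row does not reach is not made up. A row lasts 1/8 s, in which the tool goes at most 62.5 mm and 10.7 degrees, less where a joint would pass 70% of its speed; a pose out of reach is approached as far as the arm can. A call with a gripper value outside its range is refused whole. The fingers move at their own pace and stop on an object; the grip force is fixed at half the most. Time passes only in rows, so rows that do not move let the fingers close, or fill a call up. It gives the time, the measured TCP pose, the force and the opening at its end, in the units of the state.
- bot.get_state(): the state, without advancing time (a new reading comes with each control period).
- bot.grab_frame(name): name is "scene" or "top" or "wrist"; returns a dict with "frame" (420x560x3 uint8, red, green, blue), "vfov" (degrees; the focal length in pixels is half the picture's height over the tangent of half this angle, whatever the lens; pixels are square), "cx", "cy" (the principal point, pixels), "R" (3x3) and "t" (3): a world point X has camera coordinates R X + t; the wrist camera has in their place "tool_from_camera" (4x4, takes a point from camera to tool coordinates, whose origin is the TCP and whose axes are the tool frame's). Camera axes: x right, y down, z forward; pixel columns grow to the right and rows downward; lengths in m; the calibration is good to about 2 mm. The wrist camera is an equidistant fisheye: a pixel r from the principal point sees the ray r / f radians off the axis. A picture is of the moment at which its call begins: read the wrist's pose just before it. There is no depth.
- bot.finish_job(): hands the job in, once; it reports no verdict.
The state is a dict: "t": time; "joint_pos": joint angles; "joint_vel": joint speeds; "joint_torque": joint torques, N m; "ee_pos": TCP position; "tcp_rot": TCP orientation; "contact_force": force on the tool from outside, world axes, zero at the start; "torque": the same for the moment, N m; "finger_gap": opening from 0.0 (shut) to 1.0 (fully open).
Only numpy, scipy, OpenCV 4.12 (cv2) and the standard library are available. Lean on these libraries where they do the work, as an engineer would, in place of code of your own. Each camera call takes 0.05 s, during which the arm holds its last target.

## Working session

There is one attempt and no reset: what is moved stays moved. The work goes in short steps, Python scripts to look and compute and a tool call to move; the robot and the scene stay as the last step left them, time stands still between calls to the robot, and variables do not carry over. Pictures are saved under pics/ and viewed, and the job is handed in when it is done.

Besides the shell and the picture viewer there is one more tool, called after "Emit:" in YAML: its name, and indented under it one key for each argument. jog_arm: Moves the arm, as the interface text tells. Its arguments: {"type":"object","properties":{"targets":{"type":"array","items":{"type":"object","properties":{"gripper":{"type":"number"},"x":{"type":"number"},"y":{"type":"number"},"z":{"type":"number"},"twist":{"type":"number"}}}}},"required":["targets"]}

```bash
ls; mkdir -p pics; python3 - <<'E'
from rig import bot
import cv2,json
s=bot.get_state();print({k:s[k] for k in('t','ee_pos','tcp_rot','finger_gap','contact_force')})
for n in('scene','top','wrist'):
    g=bot.grab_frame(n);cv2.imwrite(f'pics/{n}0.png',g['frame'][:,:,::-1])
    print(n,{k:(v.tolist() if hasattr(v,'tolist') else v) for k,v in g.items() if k!='frame'})
E
```

```text
pics
{'t': 0.0, 'ee_pos': array([ 0.20304548, -0.64327806,  0.20477499]), 'tcp_rot': array([ 3.14145986e+00,  1.27741012e-03, -1.26497742e+00]), 'finger_gap': 1.006063490139666, 'contact_force': array([0.5292342 , 0.9973936 , 0.35606614])}
scene {'vfov': 51.9210739515931, 'cx': 275.3954070303704, 'cy': 207.89906021229882, 'R': [[0.8517387014767325, 0.5236975671875257, 0.01679412184652838], [0.35410740005423663, -0.5517022119330124, -0.7551374832274255], [-0.3861983086881116, 0.6491267422238035, -0.655351309525169]], 't': [-0.5163808258778552, -0.16591947875404475, 1.2033232958088347]}
top {'vfov': 44.19831086810322, 'cx': 282.1737253783511, 'cy': 218.04881128197326, 'R': [[0.007385393591109523, -0.9999704499300409, 0.0021342980616347275], [-0.9931236229978281, -0.007584171129195933, -0.11682444004552513], [0.11683717475688901, -0.0012568273527307201, -0.9931502882141421]], 't': [-0.0009054666245288407, 0.6010034397167852, 1.228422178066011]}
wrist {'vfov': 65.70646984690485, 'cx': 277.3762852083743, 'cy': 210.66085189233067, 'tool_from_camera': [[0.9999984758765, 0.0001613033910166683, 0.001738455029721646, 0.0003181572418494705], [-0.000614157093999797, 0.9645833138059166, 0.26377765928572805, -0.07755827881849102], [-0.001634336482554315, -0.26377832494048825, 0.9645819427274434, -0.17899647388653658], [0.0, 0.0, 0.0, 1.0]]}
```

View pics/scene0.png

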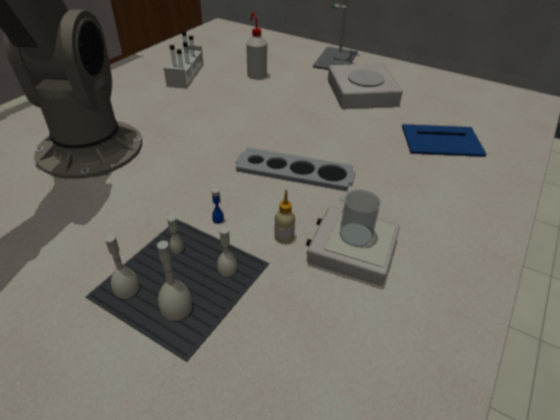

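View pics/top0.png

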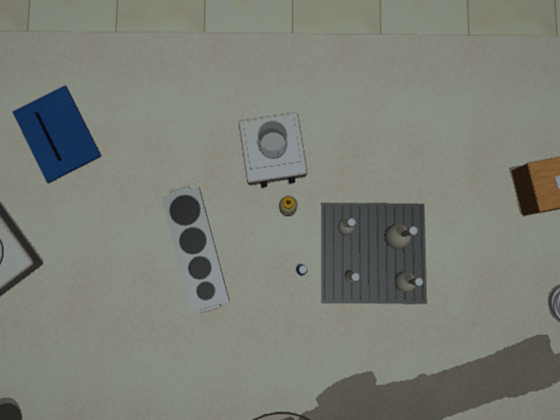

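View pics/wrist0.png

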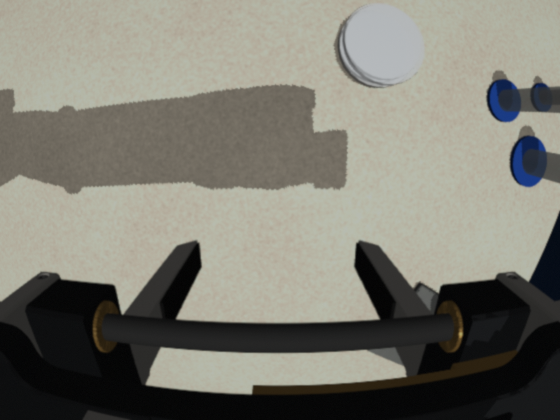

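The scene view shows four milky flasks on the dark mat at about (172,237), (225,255), (122,268), (172,282), and the blue decoy at (217,207). The top view shows the stopper tops at about (355,276), (351,222), (419,282), (413,230), the decoy at (302,269), and the tray nests from (205,290) up to (184,209). I'll enlarge these to confirm.

```bash
python3 - <<'E'
import cv2,numpy as np
a=cv2.imread('pics/scene0.png')[180:330,85:285];b=cv2.imread('pics/top0.png')
cv2.imwrite('pics/c1.png',cv2.resize(a,None,fx=4,fy=4,interpolation=cv2.INTER_CUBIC))
cv2.imwrite('pics/c2.png',cv2.resize(b[195:310,290:435],None,fx=5,fy=5,interpolation=cv2.INTER_CUBIC))
cv2.imwrite('pics/c3.png',cv2.resize(b[180:320,155:235],None,fx=4,fy=4,interpolation=cv2.INTER_CUBIC))
E
```

```text
(no output)
```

View pics/c1.png

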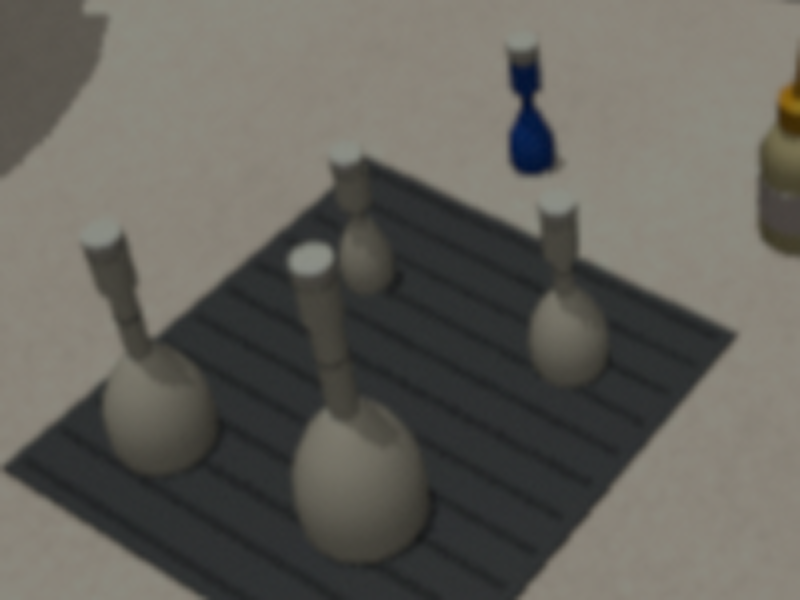

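View pics/c2.png

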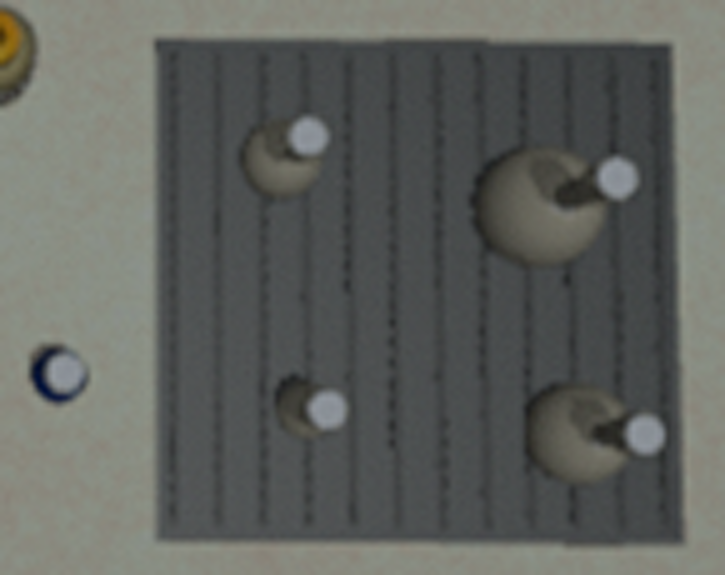

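View pics/c3.png

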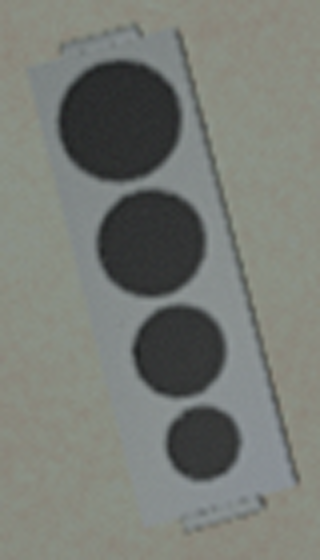

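Candidates for flask_10 are the milky flask at top view (355,276) and the blue one at (302,269). The crops confirm that the milky one on the mat fits, since the blue one is excluded. The others by size: flask_25 (351,222), flask_50 (419,282), flask_100 (413,230). Next I'll measure positions.

```bash
cat > h.py <<'E'
import numpy as np,cv2
from rig import bot
def ray(g,u,v):
    f=g['frame'].shape[0]/2/np.tan(np.radians(g['vfov'])/2)
    R=np.array(g['R']);t=np.array(g['t'])
    d=R.T@np.array([(u-g['cx'])/f,(v-g['cy'])/f,1]);return -R.T@t,d
def atz(g,u,v,z):
    o,d=ray(g,u,v);return (o+d*(z-o[2])/d[2])
def proj(g,X):
    f=g['frame'].shape[0]/2/np.tan(np.radians(g['vfov'])/2)
    c=np.array(g['R'])@X+np.array(g['t']);return c[:2]/c[2]*f+[g['cx'],g['cy']]
def blob(mask,u,v,r):
    m=np.zeros_like(mask);m[v-r:v+r+1,u-r:u+r+1]=mask[v-r:v+r+1,u-r:u+r+1]
    y,x=np.nonzero(m);return x.mean(),y.mean(),len(x)
E
python3 - <<'E'
from h import *
T=bot.grab_frame('top');S=bot.grab_frame('scene')
H={'10':.09,'25':.112,'50':.14,'100':.17}
tp={'10':(355,276),'25':(351,222),'50':(419,282),'100':(413,230)}
sp={'10':(171,220),'25':(224,231),'50':(111,239),'100':(163,245)}
def cen(g,p,rel=.82):
    im=g['frame'].astype(float).min(2);r=7
    u,v=p;w=im[v-r:v+r+1,u-r:u+r+1];hi=np.percentile(w,97);lo=np.percentile(w,30)
    th=hi-.25*(hi-lo) if rel is None else hi*rel
    y,x=np.nonzero(w>th);return u-r+x.mean(),v-r+y.mean(),len(x)
for k in H:
    a=cen(T,tp[k]);b=cen(S,sp[k],.85)
    print(k,np.round(a,1),np.round(atz(T,*a[:2],H[k]+.002)*1e3,1),np.round(b,1),np.round(atz(S,*b[:2],H[k]+.002)*1e3,1))
g=cv2.cvtColor(T['frame'],cv2.COLOR_RGB2GRAY)
m=(g<75).astype(np.uint8);m[:,:155]=0;m[:,232:]=0;m[:180]=0;m[320:]=0
n,l,s,c=cv2.connectedComponentsWithStats(m)
N=[]
for i in range(1,n):
    if s[i,4]>100:
        P=atz(T,*c[i],.012);N.append(P);print(s[i,4],c[i],np.round(P*1e3,1))
gs=cv2.cvtColor(S['frame'],cv2.COLOR_RGB2GRAY)
m=(gs<70).astype(np.uint8);m[:,:240]=0;m[:,352:]=0;m[:150]=0;m[184:]=0
n,l,s,c=cv2.connectedComponentsWithStats(m)
for i in range(1,n):
    if s[i,4]>30: print('S',s[i,4],c[i],np.round(atz(S,*c[i],.012)*1e3,1))
for k,p in dict(dropper=(288,205),blue=(302,269),beaker=(272,135)).items(): print(k,atz(T,*p,{'dropper':.135,'blue':.09,'beaker':.147}[k]))
s=bot.get_state();print(s['t'],s['joint_pos'])
E
```

```text
10 [355.1 276.5  41. ] [ 460.2 -165.2   92. ] [169.6 217.3 123. ] [ 459.2 -165.8   92. ]
25 [351.3 221.9  39. ] [ 584.1 -154.5  114. ] [224.2 229.  145. ] [ 585.6 -152.2  114. ]
50 [418.7 281.4  41. ] [ 450.  -298.4  142. ] [110.4 236.4 135. ] [ 450.4 -295.2  142. ]
100 [413.  230.2  45. ] [ 560.6 -280.5  172. ] [162.2 244.3  51. ] [ 562.6 -280.8  172. ]
708 [184.45621469 209.74011299] [622.7 247.3  12. ]
539 [192.33766234 240.33024119] [546.5 225.5  12. ]
390 [199.35384615 267.45897436] [479.8 206.4  12. ]
246 [205.23577236 290.35772358] [424.1 190.6  12. ]
S 105 [255.42857143 159.21904762] [425.1 192.1  12. ]
S 181 [276.27624309 162.93370166] [481.  207.8  12. ]
S 270 [301.84074074 167.39259259] [547.9 227.   12. ]
S 370 [331.71621622 172.57297297] [624. 249.  12.]
S 275 [279.07636364 176.28727273] [517.8 161.4  12. ]
dropper [ 0.61899387 -0.00918905  0.135     ]
blue [ 0.4763895  -0.04299674  0.09      ]
beaker [0.77735342 0.02822874 0.147     ]
0.25 [ 1.11552443  0.42640992  0.073864    1.60627147 -0.03409734  1.11079658
 -0.06709689]
```

```bash
cat >> h.py <<'E'
from scipy.spatial.transform import Rotation as Ro
def delta(x,y,z):
    "tool-frame shift (mm) to a world target in mm"
    s=bot.get_state();R=Ro.from_euler('xyz',s['tcp_rot']).as_matrix()
    d=R.T@(np.array([x,y,z])-s['ee_pos']*1e3)
    print('t',round(s['t'],2),'pos',np.round(s['ee_pos']*1e3,1),'rot',np.round(s['tcp_rot'],4),'gap',round(s['finger_gap'],3),'F',np.round(s['contact_force'],1),'-> tool d',np.round(d,1),'j7',np.round(s['joint_pos'][6],2))
E
python3 -c "
from h import *
delta(459.7,-165.5,205)"
```

```text
t 0.25 pos [ 203.1 -643.5  205.1] rot [ 3.1416e+00  6.0000e-04 -1.2651e+00] gap 1.0 F [-0.6  0.9 -0.7] -> tool d [-378.6 -388.6    0.4] j7 -0.07
```

Emit:
jog_arm:
  targets:
    - {"x": -15,"y": -15,"twist": 0.028,"gripper": 0.6}
    - {"x": -28,"y": -28,"gripper": 0.6}
    - {"x": -28,"y": -28,"gripper": 0.6}
    - {"x": -28,"y": -28,"gripper": 0.6}
    - {"x": -28,"y": -28,"gripper": 0.6}
    - {"x": -28,"y": -28,"gripper": 0.6}
    - {"x": -28,"y": -28,"gripper": 0.6}
    - {"x": -20,"y": -20,"gripper": 0.6}

```text
validation failed for argument at $.ta...
```

```bash
python3 -c "
from h import *
delta(459.7,-165.5,205)"
```

```text
t 0.25 pos [ 203.1 -643.5  205.1] rot [ 3.1416e+00  6.0000e-04 -1.2651e+00] gap 1.0 F [-0.6  0.9 -0.7] -> tool d [-378.6 -388.6    0.4] j7 -0.07
```

Emit:
jog_arm:
  targets:
    - {"gripper": 0.6,"x": -15,"y": -15,"z": 0,"twist": 0.028}
    - {"gripper": 0.6,"x": -28,"y": -28,"z": 0,"twist": 0}
    - {"gripper": 0.6,"x": -28,"y": -28,"z": 0,"twist": 0}
    - {"gripper": 0.6,"x": -28,"y": -28,"z": 0,"twist": 0}
    - {"gripper": 0.6,"x": -28,"y": -28,"z": 0,"twist": 0}
    - {"gripper": 0.6,"x": -28,"y": -28,"z": 0,"twist": 0}
    - {"gripper": 0.6,"x": -28,"y": -28,"z": 0,"twist": 0}
    - {"gripper": 0.6,"x": -20,"y": -20,"z": 0,"twist": 0}

```text
t: 1.25
ee_pos: [0.343, -0.3909, 0.2056]
tcp_rot: [-3.141, -0.0, -1.292]
contact_force: [0.1, 0.1, -0.8]
finger_gap: 0.601
```

```bash
python3 -c "
from h import *
delta(459.7,-165.5,205)"
```

```text
t 1.25 pos [ 343.  -390.9  205.6] rot [-3.1414e+00 -1.0000e-04 -1.2919e+00] gap 0.601 F [ 0.1  0.1 -0.8] -> tool d [-184.6 -174.2    0.6] j7 -0.58
```

Emit:
jog_arm:
  targets:
    - {"gripper": 0.6,"x": -28,"y": -26,"z": 0,"twist": 0}
    - {"gripper": 0.6,"x": -30,"y": -28,"z": 0,"twist": 0}
    - {"gripper": 0.6,"x": -30,"y": -28,"z": 0,"twist": 0}
    - {"gripper": 0.6,"x": -30,"y": -28,"z": 0,"twist": 0}
    - {"gripper": 0.6,"x": -30,"y": -28,"z": 0,"twist": 0}
    - {"gripper": 0.6,"x": -22,"y": -22,"z": 0,"twist": 0}
    - {"gripper": 0.6,"x": -14,"y": -14,"z": 0,"twist": 0}
    - {"gripper": 0.6,"x": 0,"y": 0,"z": 0,"twist": 0}

```text
t: 2.25
ee_pos: [0.4596, -0.1667, 0.2055]
tcp_rot: [-3.141, 0.0, -1.291]
contact_force: [-0.9, -0.5, -0.0]
finger_gap: 0.601
```

```bash
python3 -c "
from h import *
delta(459.7,-165.5,205)
g=bot.grab_frame('wrist');cv2.imwrite('pics/w1.png',g['frame'][:,:,::-1])"
```

```text
t 2.25 pos [ 459.6 -166.7  205.5] rot [-3.1414e+00  2.0000e-04 -1.2907e+00] gap 0.601 F [-0.9 -0.5 -0. ] -> tool d [-1.1 -0.4  0.5] j7 -1.11
```

View pics/w1.png

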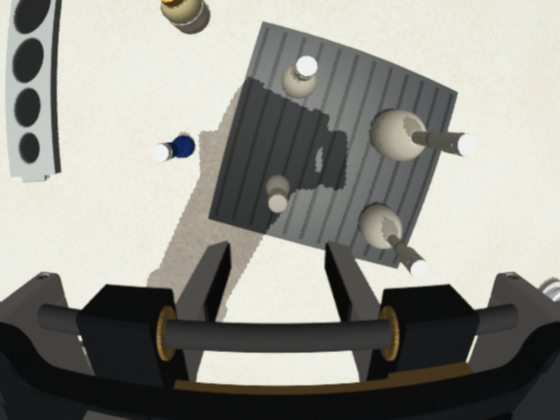

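The wrist view shows the flask_10 head at (277,201), flask_25 at (306,67), flask_100 at (466,145) and flask_50 at (419,268). I'll cross-check the positions with it.

```bash
cat >> h.py <<'E'
def watz(g,s,u,v,z):
    f=g['frame'].shape[0]/2/np.tan(np.radians(g['vfov'])/2)
    a=np.array([u-g['cx'],v-g['cy']]);r=np.hypot(*a);th=r/f
    d=np.r_[np.sin(th)*a/max(r,1e-9),np.cos(th)]
    M=np.array(g['tool_from_camera']);R=Ro.from_euler('xyz',s['tcp_rot']).as_matrix()
    o=R@M[:3,3]+s['ee_pos'];d=R@M[:3,:3]@d
    return (o+d*(z-o[2])/d[2])*1e3
E
python3 - <<'E'
from h import *
s=bot.get_state();g=bot.grab_frame('wrist');im=g['frame']
cv2.imwrite('pics/w1c.png',cv2.resize(im[40:290,230:490,::-1],None,fx=2.4,fy=2.4,interpolation=cv2.INTER_CUBIC))
for k,p,z in(('10',(277,201),.092),('25',(306,67),.114),('50',(419,268),.142),('100',(466,145),.172)):
    r=11;u,v=p;w=im[v-r:v+r+1,u-r:u+r+1].min(2).astype(float)
    y,x=np.nonzero(w>.9*np.percentile(w,98));print(k,len(x),u-r+x.mean(),v-r+y.mean(),np.round(watz(g,s,u-r+x.mean(),v-r+y.mean(),z),1))
E
```

```text
10 206 276.4757281553398 201.9902912621359 [ 464.7 -166.1   92. ]
25 292 305.208904109589 64.43493150684931 [ 588.4 -155.2  114. ]
50 411 420.71046228710463 269.68126520681267 [ 452.9 -302.4  142. ]
100 429 468.002331002331 144.8974358974359 [ 564.6 -283.8  172. ]
```

View pics/w1c.png

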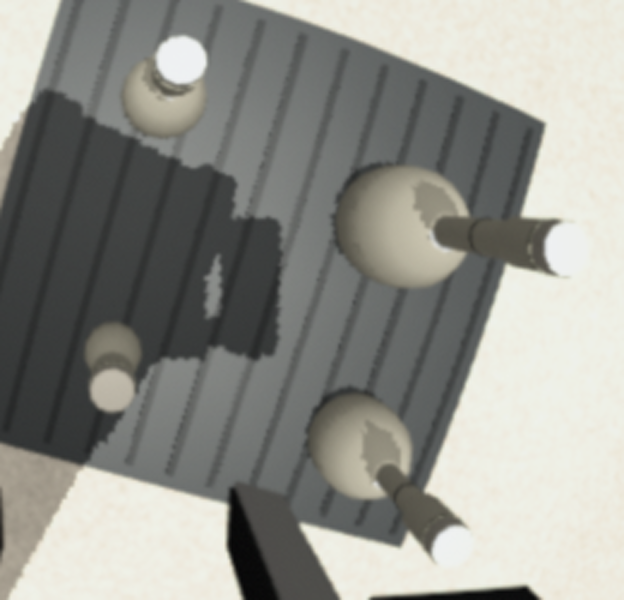

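Emit:
jog_arm:
  targets:
    - {"gripper": 0.6,"x": -0.4,"y": -2.1,"z": 15,"twist": 0}
    - {"gripper": 0.6,"x": 0,"y": 0,"z": 25,"twist": 0}
    - {"gripper": 0.6,"x": 0,"y": 0,"z": 30,"twist": 0}
    - {"gripper": 0.6,"x": 0,"y": 0,"z": 30,"twist": 0}
    - {"gripper": 0.6,"x": 0,"y": 0,"z": 25,"twist": 0}
    - {"gripper": 0.6,"x": 0,"y": 0,"z": 15,"twist": 0}
    - {"gripper": 0.6,"x": 0,"y": 0,"z": 10,"twist": 0}
    - {"gripper": 0.6,"x": 0,"y": 0,"z": 0,"twist": 0}

```text
t: 3.35
ee_pos: [0.4608, -0.1669, 0.0552]
tcp_rot: [3.141, 0.0, -1.293]
contact_force: [0.4, -0.3, 0.1]
finger_gap: 0.602
```

```bash
python3 -c "
from h import *
delta(461.5,-165.7,55)
g=bot.grab_frame('wrist');cv2.imwrite('pics/w2.png',g['frame'][:,:,::-1])"
```

```text
t 3.35 pos [ 460.8 -166.9   55.2] rot [ 3.1411e+00  4.0000e-04 -1.2932e+00] gap 0.602 F [ 0.4 -0.3  0.1] -> tool d [-1.  -1.   0.2] j7 -1.2
```

View pics/w2.png

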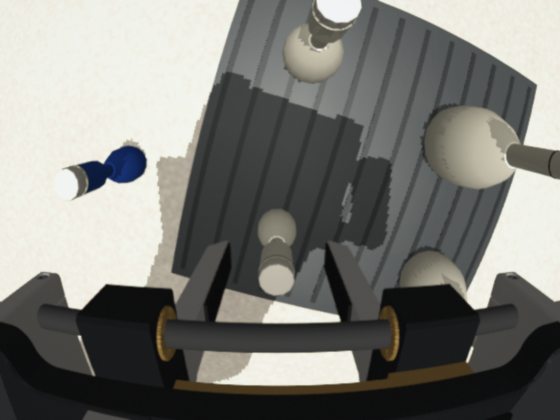

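The flask_10 head is at (276,278), centred between the fingertips laterally. I'll nudge slightly in tool -y and close.

Emit:
jog_arm:
  targets:
    - {"gripper": 0.6,"x": -0.6,"y": -2,"z": 0,"twist": 0}
    - {"gripper": 0.35,"x": 0,"y": 0,"z": 0,"twist": 0}
    - {"gripper": 0.25,"x": 0,"y": 0,"z": 0,"twist": 0}
    - {"gripper": 0.1,"x": 0,"y": 0,"z": 0,"twist": 0}
    - {"gripper": 0.1,"x": 0,"y": 0,"z": 0,"twist": 0}
    - {"gripper": 0.1,"x": 0,"y": 0,"z": 0,"twist": 0}
    - {"gripper": 0.1,"x": 0,"y": 0,"z": -4,"twist": 0}
    - {"gripper": 0.1,"x": 0,"y": 0,"z": -10,"twist": 0}

```text
t: 4.4
ee_pos: [0.4625, -0.1656, 0.0697]
tcp_rot: [3.141, 0.001, -1.293]
contact_force: [-0.2, -0.3, 0.1]
finger_gap: 0.19
```

```bash
python3 -c "
from h import *
delta(424.6,191.3,215)"
```

```text
t 4.4 pos [ 462.5 -165.6   69.7] rot [ 3.141e+00  5.000e-04 -1.293e+00] gap 0.19 F [-0.2 -0.3  0.1] -> tool d [-353.7  -61.3 -145.1] j7 -1.19
```

Emit:
jog_arm:
  targets:
    - {"gripper": 0.1,"x": 0,"y": 0,"z": -25,"twist": 0}
    - {"gripper": 0.1,"x": 0,"y": 0,"z": -40,"twist": 0}
    - {"gripper": 0.1,"x": -10,"y": 0,"z": -40,"twist": 0}
    - {"gripper": 0.1,"x": -30,"y": -5,"z": -30,"twist": 0}
    - {"gripper": 0.1,"x": -40,"y": -8,"z": -10,"twist": 0}
    - {"gripper": 0.1,"x": -40,"y": -8,"z": 0,"twist": 0}
    - {"gripper": 0.1,"x": -40,"y": -8,"z": 0,"twist": 0}
    - {"gripper": 0.1,"x": -40,"y": -8,"z": 0,"twist": 0}

```text
t: 5.4
ee_pos: [0.4432, 0.038, 0.2154]
tcp_rot: [-3.141, -0.0, -1.293]
contact_force: [0.4, 0.4, -0.6]
finger_gap: 0.184
```

```bash
python3 -c "
from h import *
delta(424.6,191.3,215)
g=bot.grab_frame('wrist');cv2.imwrite('pics/w3.png',g['frame'][:,:,::-1])"
```

```text
t 5.4 pos [443.2  38.  215.4] rot [-3.1407e+00 -4.0000e-04 -1.2930e+00] gap 0.184 F [ 0.4  0.4 -0.6] -> tool d [-152.5  -24.1    0.3] j7 -1.55
```

View pics/w3.png

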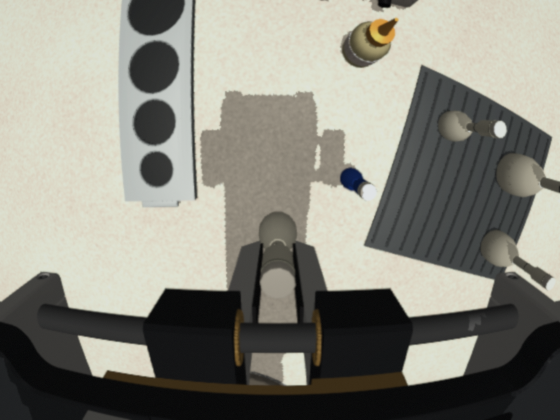

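flask_10 is held at (278,260), and the nests are visible at (156,169), (154,121), (154,68) and (155,8, cut off).

Emit:
jog_arm:
  targets:
    - {"gripper": 0.1,"x": -35,"y": -6,"z": 0,"twist": 0}
    - {"gripper": 0.1,"x": -40,"y": -6,"z": 0,"twist": 0}
    - {"gripper": 0.1,"x": -40,"y": -6,"z": 0,"twist": 0}
    - {"gripper": 0.1,"x": -25,"y": -4,"z": 0,"twist": 0}
    - {"gripper": 0.1,"x": -12,"y": -2,"z": 15,"twist": 0}
    - {"gripper": 0.1,"x": 0,"y": 0,"z": 30,"twist": 0}
    - {"gripper": 0.1,"x": 0,"y": 0,"z": 35,"twist": 0}
    - {"gripper": 0.1,"x": 0,"y": 0,"z": 20,"twist": 0}

```text
t: 6.45
ee_pos: [0.4245, 0.189, 0.1136]
tcp_rot: [3.141, -0.0, -1.293]
contact_force: [-0.0, -0.0, 0.1]
finger_gap: 0.186
```

```bash
cat > nest.py <<'E'
from h import *
import sys
s=bot.get_state();g=bot.grab_frame('wrist');im=g['frame']
cv2.imwrite('pics/%s.png'%sys.argv[1],im[:,:,::-1])
E
python3 -c "
from h import *
delta(424.6,191.3,64)"; python3 nest.py w4
```

```text
t 6.45 pos [424.5 189.  113.6] rot [ 3.1407e+00 -3.0000e-04 -1.2929e+00] gap 0.186 F [-0.  -0.   0.1] -> tool d [-2.2 -0.8 49.6] j7 -2.03
```

View pics/w4.png

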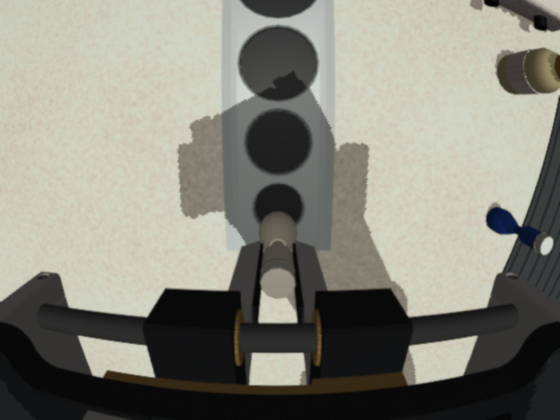

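```bash
python3 -c "
from h import *
s=bot.get_state();g=bot.grab_frame('wrist')
for n,p in((25,(278.5,141.5)),(50,(278.5,63.5)),('10left/right',(278.3,207))):print(n,np.round(watz(g,s,*p,.016),1))"
```

```text
25 [484.2 204.   16. ]
50 [548.1 222.3  16. ]
10left/right [429.4 188.5  16. ]
```

Emit:
jog_arm:
  targets:
    - {"gripper": 0.1,"x": -0.8,"y": -2.8,"z": 5,"twist": 0}
    - {"gripper": 0.1,"x": 0,"y": 0,"z": 10,"twist": 0}
    - {"gripper": 0.1,"x": 0,"y": 0,"z": 10,"twist": 0}
    - {"gripper": 0.1,"x": 0,"y": 0,"z": 8,"twist": 0}
    - {"gripper": 0.1,"x": 0,"y": 0,"z": 6,"twist": 0}
    - {"gripper": 0.1,"x": 0,"y": 0,"z": 5,"twist": 0}
    - {"gripper": 0.1,"x": 0,"y": 0,"z": 3,"twist": 0}
    - {"gripper": 0.1,"x": 0,"y": 0,"z": 0,"twist": 0}

```text
t: 7.55
ee_pos: [0.4273, 0.1911, 0.0674]
tcp_rot: [3.141, 0.0, -1.293]
contact_force: [0.0, -0.1, 0.2]
finger_gap: 0.186
```

```bash
python3 -c "
from h import *
delta(427,190.5,61)"; python3 nest.py w5
```

```text
t 7.55 pos [427.3 191.1  67.4] rot [ 3.1414e+00  1.0000e-04 -1.2930e+00] gap 0.186 F [ 0.  -0.1  0.2] -> tool d [0.4 0.5 6.4] j7 -2.09
```

View pics/w5.png

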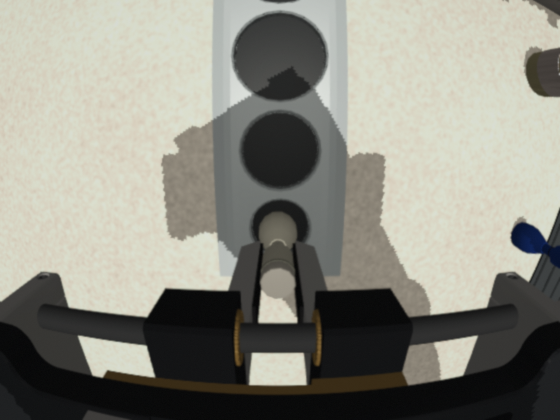

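The flask_10 body is centred over nest_10 at (280,215).

Emit:
jog_arm:
  targets:
    - {"gripper": 0.1,"x": 0,"y": 0,"z": 1,"twist": 0}
    - {"gripper": 0.1,"x": 0,"y": 0,"z": 1,"twist": 0}
    - {"gripper": 0.1,"x": 0,"y": 0,"z": 1,"twist": 0}
    - {"gripper": 0.1,"x": 0,"y": 0,"z": 1,"twist": 0}
    - {"gripper": 0.1,"x": 0,"y": 0,"z": 0.7,"twist": 0}
    - {"gripper": 0.1,"x": 0,"y": 0,"z": 0,"twist": 0}
    - {"gripper": 0.1,"x": 0,"y": 0,"z": 0,"twist": 0}
    - {"gripper": 0.1,"x": 0,"y": 0,"z": 0,"twist": 0}

```text
t: 8.6
ee_pos: [0.4274, 0.191, 0.0629]
tcp_rot: [-3.142, 0.0, -1.293]
contact_force: [0.1, -0.1, -0.3]
finger_gap: 0.184
```

Emit:
jog_arm:
  targets:
    - {"gripper": 0.1,"x": 0,"y": 0,"z": 0.5,"twist": 0}
    - {"gripper": 0.1,"x": 0,"y": 0,"z": 0,"twist": 0}
    - {"gripper": 0.1,"x": 0,"y": 0,"z": 0.5,"twist": 0}
    - {"gripper": 0.1,"x": 0,"y": 0,"z": 0,"twist": 0}
    - {"gripper": 0.1,"x": 0,"y": 0,"z": 0.5,"twist": 0}
    - {"gripper": 0.1,"x": 0,"y": 0,"z": 0,"twist": 0}
    - {"gripper": 0.1,"x": 0,"y": 0,"z": 0,"twist": 0}
    - {"gripper": 0.1,"x": 0,"y": 0,"z": 0,"twist": 0}

```text
t: 9.6
ee_pos: [0.4274, 0.191, 0.0613]
tcp_rot: [-3.142, 0.0, -1.293]
contact_force: [-0.1, -0.2, -1.0]
finger_gap: 0.184
```

Emit:
jog_arm:
  targets:
    - {"gripper": 0.1,"x": 0,"y": 0,"z": 0.5,"twist": 0}
    - {"gripper": 0.1,"x": 0,"y": 0,"z": 0,"twist": 0}
    - {"gripper": 0.1,"x": 0,"y": 0,"z": 0.5,"twist": 0}
    - {"gripper": 0.1,"x": 0,"y": 0,"z": 0,"twist": 0}
    - {"gripper": 0.1,"x": 0,"y": 0,"z": 0.5,"twist": 0}
    - {"gripper": 0.1,"x": 0,"y": 0,"z": 0,"twist": 0}
    - {"gripper": 0.1,"x": 0,"y": 0,"z": 0,"twist": 0}
    - {"gripper": 0.1,"x": 0,"y": 0,"z": 0,"twist": 0}

```text
t: 10.6
ee_pos: [0.4278, 0.1912, 0.0605]
tcp_rot: [-3.141, -0.0, -1.293]
contact_force: [-2.7, -2.4, 15.3]
finger_gap: 0.185
```

```bash
python3 -c "
from h import *
delta(427,190.5,61)
for n in ('wrist','scene'):
  im=bot.grab_frame(n)['frame'][:,:,::-1];cv2.imwrite('pics/%s6.png'%n,cv2.resize(im[180:300,220:340] if n=='wrist' else im[110:200,220:340],None,fx=5,fy=5,interpolation=2))
for _ in range(3):print(bot.get_state()['contact_force'])"
```

```text
t 10.6 pos [427.8 191.2  60.5] rot [-3.1407e+00 -2.0000e-04 -1.2931e+00] gap 0.185 F [-2.7 -2.4 15.3] -> tool d [ 0.5  0.9 -0.5] j7 -2.11
[-3.12291429 -1.83566026 15.4630614 ]
[-3.12291429 -1.83566026 15.4630614 ]
[-3.12291429 -1.83566026 15.4630614 ]
```

View pics/wrist6.png

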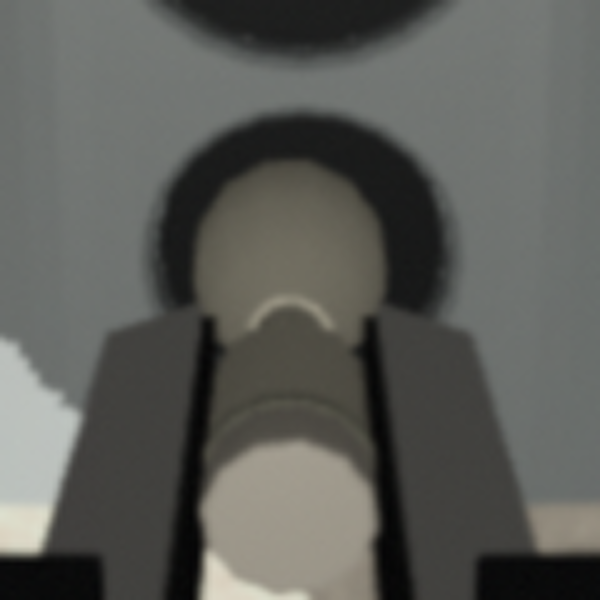

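View pics/scene6.png

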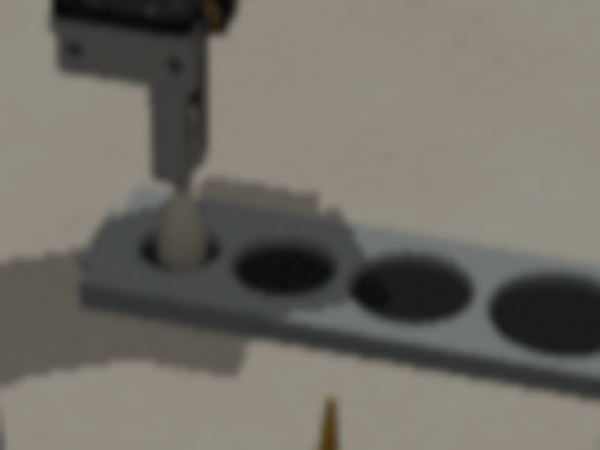

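Contact came at TCP z ≈ 61 mm, so the mat is about 2 mm thick. The flask sits inside the nest ring. I'll ease up, release and lift.

Emit:
jog_arm:
  targets:
    - {"gripper": 0.1,"x": 0,"y": 0,"z": -0.5,"twist": 0}
    - {"gripper": 0.22,"x": 0,"y": 0,"z": 0,"twist": 0}
    - {"gripper": 0.3,"x": 0,"y": 0,"z": 0,"twist": 0}
    - {"gripper": 0.45,"x": 0,"y": 0,"z": 0,"twist": 0}
    - {"gripper": 0.45,"x": 0,"y": 0,"z": 0,"twist": 0}
    - {"gripper": 0.45,"x": 0,"y": 0,"z": -10,"twist": 0}
    - {"gripper": 0.45,"x": 0,"y": 0,"z": -30,"twist": 0}
    - {"gripper": 0.45,"x": 0,"y": 0,"z": -40,"twist": 0}

```text
t: 11.7
ee_pos: [0.4268, 0.191, 0.1413]
tcp_rot: [3.14, 0.0, -1.293]
contact_force: [0.9, 0.1, 1.0]
finger_gap: 0.453
```

```bash
python3 -c "
from h import *
delta(586,-154,210)"; python3 nest.py w7
```

```text
t 11.7 pos [426.8 191.  141.3] rot [ 3.1403e+00  4.0000e-04 -1.2927e+00] gap 0.453 F [0.9 0.1 1. ] -> tool d [375.4 -58.3 -68.9] j7 -2.0
```

View pics/w7.png

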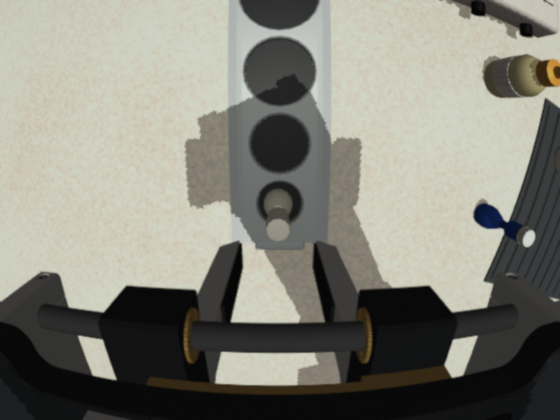

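flask_10 stands upright in nest_10 (278,205). Next is flask_25.

Emit:
jog_arm:
  targets:
    - {"gripper": 0.5,"x": 0,"y": 0,"z": -40,"twist": 0}
    - {"gripper": 0.6,"x": 20,"y": -3,"z": -29,"twist": 0}
    - {"gripper": 0.6,"x": 40,"y": -6,"z": 0,"twist": 0}
    - {"gripper": 0.6,"x": 42,"y": -7,"z": 0,"twist": 0}
    - {"gripper": 0.6,"x": 42,"y": -7,"z": 0,"twist": 0}
    - {"gripper": 0.6,"x": 42,"y": -7,"z": 0,"twist": 0}
    - {"gripper": 0.6,"x": 42,"y": -7,"z": 0,"twist": 0}
    - {"gripper": 0.6,"x": 42,"y": -7,"z": 0,"twist": 0}

```text
t: 12.75
ee_pos: [0.5442, -0.0578, 0.21]
tcp_rot: [-3.141, -0.0, -1.293]
contact_force: [0.7, 0.6, 0.7]
finger_gap: 0.598
```

```bash
python3 -c "
from h import *
delta(587,-154,210)"
```

```text
t 12.75 pos [544.2 -57.8 210. ] rot [-3.1409e+00 -1.0000e-04 -1.2928e+00] gap 0.598 F [0.7 0.6 0.7] -> tool d [104.3 -14.7  -0. ] j7 -1.4
```

Emit:
jog_arm:
  targets:
    - {"gripper": 0.6,"x": 35,"y": -5,"z": 0,"twist": 0}
    - {"gripper": 0.6,"x": 35,"y": -5,"z": 0,"twist": 0}
    - {"gripper": 0.6,"x": 22,"y": -3,"z": 0,"twist": 0}
    - {"gripper": 0.6,"x": 12,"y": -1.5,"z": 10,"twist": 0}
    - {"gripper": 0.6,"x": 0,"y": 0,"z": 25,"twist": 0}
    - {"gripper": 0.6,"x": 0,"y": 0,"z": 30,"twist": 0}
    - {"gripper": 0.6,"x": 0,"y": 0,"z": 20,"twist": 0}
    - {"gripper": 0.6,"x": 0,"y": 0,"z": 0,"twist": 0}

```text
t: 13.75
ee_pos: [0.5854, -0.1518, 0.1229]
tcp_rot: [3.14, 0.002, -1.292]
contact_force: [-0.2, -1.5, -0.2]
finger_gap: 0.603
```

```bash
cat > look.py <<'E'
from h import *
import sys
# look.py name tx ty tz [headtop z]: prints delta, finds head between the fingers and its tool xy
n,x,y,z,h=sys.argv[1],*map(float,sys.argv[2:6])
delta(x,y,z)
s=bot.get_state();g=bot.grab_frame('wrist');im=g['frame'];cv2.imwrite(f'pics/{n}.png',im[:,:,::-1])
E
python3 look.py w8 587 -154 77 114
```

```text
t 13.75 pos [ 585.4 -151.8  122.9] rot [ 3.1395e+00  1.5000e-03 -1.2922e+00] gap 0.603 F [-0.2 -1.5 -0.2] -> tool d [ 2.6 -1.1 45.9] j7 -1.29
```

View pics/w8.png

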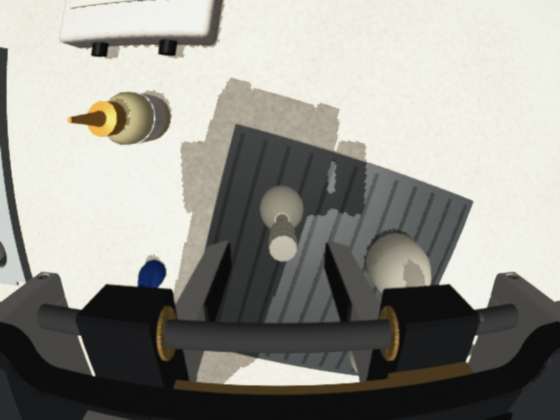

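The flask_25 head at (283,247) sits about 3 mm right of centre, which matches the computed correction.

Emit:
jog_arm:
  targets:
    - {"gripper": 0.6,"x": 2.7,"y": -1.8,"z": 5,"twist": 0}
    - {"gripper": 0.6,"x": 0,"y": 0,"z": 15,"twist": 0}
    - {"gripper": 0.6,"x": 0,"y": 0,"z": 15,"twist": 0}
    - {"gripper": 0.6,"x": 0,"y": 0,"z": 8,"twist": 0}
    - {"gripper": 0.6,"x": 0,"y": 0,"z": 3,"twist": 0}
    - {"gripper": 0.6,"x": 0,"y": 0,"z": 0,"twist": 0}
    - {"gripper": 0.35,"x": 0,"y": 0,"z": 0,"twist": 0}
    - {"gripper": 0.25,"x": 0,"y": 0,"z": 0,"twist": 0}

```text
t: 14.8
ee_pos: [0.5889, -0.1548, 0.0787]
tcp_rot: [-3.141, -0.0, -1.293]
contact_force: [0.0, 0.4, 0.1]
finger_gap: 0.421
```

Emit:
jog_arm:
  targets:
    - {"gripper": 0.1,"x": 0,"y": 0,"z": 0,"twist": 0}
    - {"gripper": 0.1,"x": 0,"y": 0,"z": 0,"twist": 0}
    - {"gripper": 0.1,"x": 0,"y": 0,"z": 0,"twist": 0}
    - {"gripper": 0.1,"x": 0,"y": 0,"z": 0,"twist": 0}
    - {"gripper": 0.1,"x": 0,"y": 0,"z": -5,"twist": 0}
    - {"gripper": 0.1,"x": 0,"y": 0,"z": -15,"twist": 0}
    - {"gripper": 0.1,"x": 0,"y": 0,"z": -30,"twist": 0}
    - {"gripper": 0.1,"x": 0,"y": 0,"z": -40,"twist": 0}

```text
t: 15.8
ee_pos: [0.5883, -0.1546, 0.1697]
tcp_rot: [3.141, 0.001, -1.293]
contact_force: [1.1, 0.2, 0.6]
finger_gap: 0.186
```

```bash
python3 look.py w9 483 206.5 240 114
```

```text
t 15.8 pos [ 588.3 -154.6  169.7] rot [ 3.1410e+00  5.0000e-04 -1.2929e+00] gap 0.186 F [1.1 0.2 0.6] -> tool d [-376.1    2.3  -70.1] j7 -1.27
```

View pics/w9.png

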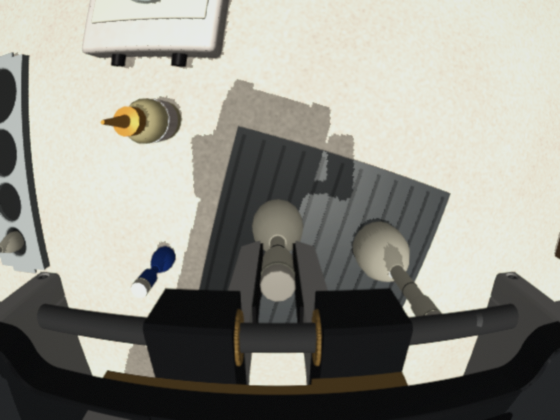

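Emit:
jog_arm:
  targets:
    - {"gripper": 0.1,"x": 0,"y": 0,"z": -40,"twist": 0}
    - {"gripper": 0.1,"x": -20,"y": 0,"z": -30,"twist": 0}
    - {"gripper": 0.1,"x": -40,"y": 0,"z": 0,"twist": 0}
    - {"gripper": 0.1,"x": -42,"y": 0,"z": 0,"twist": 0}
    - {"gripper": 0.1,"x": -42,"y": 0,"z": 0,"twist": 0}
    - {"gripper": 0.1,"x": -42,"y": 0,"z": 0,"twist": 0}
    - {"gripper": 0.1,"x": -42,"y": 0,"z": 0,"twist": 0}
    - {"gripper": 0.1,"x": -42,"y": 0,"z": 0,"twist": 0}

```text
t: 16.85
ee_pos: [0.5142, 0.1063, 0.2394]
tcp_rot: [-3.14, -0.0, -1.293]
contact_force: [0.9, 0.3, -0.3]
finger_gap: 0.186
```

```bash
python3 -c "
from h import *
delta(484,205.5,120)"
```

```text
t 16.85 pos [514.2 106.3 239.4] rot [-3.1403e+00 -4.0000e-04 -1.2930e+00] gap 0.186 F [ 0.9  0.3 -0.3] -> tool d [-103.8    2.   119.3] j7 -1.71
```

Emit:
jog_arm:
  targets:
    - {"gripper": 0.1,"x": -35,"y": 0,"z": 0,"twist": 0}
    - {"gripper": 0.1,"x": -35,"y": 0,"z": 0,"twist": 0}
    - {"gripper": 0.1,"x": -22,"y": 1,"z": 5,"twist": 0}
    - {"gripper": 0.1,"x": -12,"y": 1,"z": 20,"twist": 0}
    - {"gripper": 0.1,"x": 0,"y": 0,"z": 35,"twist": 0}
    - {"gripper": 0.1,"x": 0,"y": 0,"z": 35,"twist": 0}
    - {"gripper": 0.1,"x": 0,"y": 0,"z": 20,"twist": 0}
    - {"gripper": 0.1,"x": 0,"y": 0,"z": 0,"twist": 0}

```text
t: 17.85
ee_pos: [0.4837, 0.2042, 0.123]
tcp_rot: [3.14, -0.0, -1.293]
contact_force: [0.4, 0.3, 0.6]
finger_gap: 0.183
```

```bash
python3 look.py w10 484 205.5 88 114
```

```text
t 17.85 pos [483.7 204.2 123. ] rot [ 3.1400e+00 -1.0000e-04 -1.2929e+00] gap 0.183 F [0.4 0.3 0.6] -> tool d [-1.2 -0.7 35. ] j7 -2.02
```

View pics/w10.png

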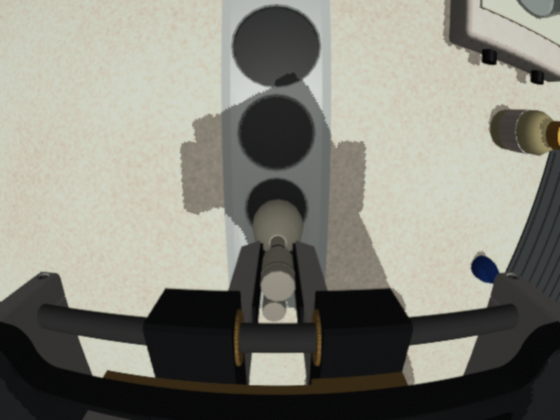

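The flask_25 body at (278,225) is centred laterally over nest_25 (276,205). flask_10 still stands behind at (276,308). Lowering now.

Emit:
jog_arm:
  targets:
    - {"gripper": 0.1,"x": -1.0,"y": -0.7,"z": 5,"twist": 0}
    - {"gripper": 0.1,"x": 0,"y": 0,"z": 9,"twist": 0}
    - {"gripper": 0.1,"x": 0,"y": 0,"z": 9,"twist": 0}
    - {"gripper": 0.1,"x": 0,"y": 0,"z": 7,"twist": 0}
    - {"gripper": 0.1,"x": 0,"y": 0,"z": 4,"twist": 0}
    - {"gripper": 0.1,"x": 0,"y": 0,"z": 2,"twist": 0}
    - {"gripper": 0.1,"x": 0,"y": 0,"z": 1,"twist": 0}
    - {"gripper": 0.1,"x": 0,"y": 0,"z": 0,"twist": 0}

```text
t: 18.9
ee_pos: [0.4847, 0.2056, 0.0864]
tcp_rot: [-3.141, 0.0, -1.293]
contact_force: [0.2, -0.3, 0.6]
finger_gap: 0.183
```

Emit:
jog_arm:
  targets:
    - {"gripper": 0.1,"x": 0,"y": 0,"z": 0.7,"twist": 0}
    - {"gripper": 0.1,"x": 0,"y": 0,"z": 0,"twist": 0}
    - {"gripper": 0.1,"x": 0,"y": 0,"z": 0.7,"twist": 0}
    - {"gripper": 0.1,"x": 0,"y": 0,"z": 0,"twist": 0}
    - {"gripper": 0.1,"x": 0,"y": 0,"z": 0.6,"twist": 0}
    - {"gripper": 0.1,"x": 0,"y": 0,"z": 0,"twist": 0}
    - {"gripper": 0.1,"x": 0,"y": 0,"z": 0,"twist": 0}
    - {"gripper": 0.1,"x": 0,"y": 0,"z": 0,"twist": 0}

```text
t: 19.9
ee_pos: [0.4846, 0.2056, 0.0843]
tcp_rot: [-3.142, 0.0, -1.293]
contact_force: [0.7, -0.2, -0.4]
finger_gap: 0.186
```

Emit:
jog_arm:
  targets:
    - {"gripper": 0.1,"x": 0,"y": 0,"z": 0.5,"twist": 0}
    - {"gripper": 0.1,"x": 0,"y": 0,"z": 0,"twist": 0}
    - {"gripper": 0.1,"x": 0,"y": 0,"z": 0.3,"twist": 0}
    - {"gripper": 0.1,"x": 0,"y": 0,"z": 0,"twist": 0}
    - {"gripper": 0.1,"x": 0,"y": 0,"z": 0,"twist": 0}
    - {"gripper": 0.1,"x": 0,"y": 0,"z": 0,"twist": 0}
    - {"gripper": 0.1,"x": 0,"y": 0,"z": 0,"twist": 0}
    - {"gripper": 0.1,"x": 0,"y": 0,"z": 0,"twist": 0}

```text
t: 20.9
ee_pos: [0.4846, 0.2056, 0.0835]
tcp_rot: [-3.142, 0.0, -1.293]
contact_force: [-0.4, -0.2, 0.3]
finger_gap: 0.183
```

Emit:
jog_arm:
  targets:
    - {"gripper": 0.1,"x": 0,"y": 0,"z": 0.4,"twist": 0}
    - {"gripper": 0.1,"x": 0,"y": 0,"z": 0,"twist": 0}
    - {"gripper": 0.1,"x": 0,"y": 0,"z": 0.4,"twist": 0}
    - {"gripper": 0.1,"x": 0,"y": 0,"z": 0,"twist": 0}
    - {"gripper": 0.1,"x": 0,"y": 0,"z": 0,"twist": 0}
    - {"gripper": 0.1,"x": 0,"y": 0,"z": 0,"twist": 0}
    - {"gripper": 0.1,"x": 0,"y": 0,"z": 0,"twist": 0}
    - {"gripper": 0.1,"x": 0,"y": 0,"z": 0,"twist": 0}

```text
t: 21.9
ee_pos: [0.4849, 0.2057, 0.0833]
tcp_rot: [-3.141, -0.0, -1.293]
contact_force: [-2.3, -1.1, 10.7]
finger_gap: 0.188
```

Contact (10.7 N). I'll ease up, release and lift.

Emit:
jog_arm:
  targets:
    - {"gripper": 0.1,"x": 0,"y": 0,"z": -0.4,"twist": 0}
    - {"gripper": 0.22,"x": 0,"y": 0,"z": 0,"twist": 0}
    - {"gripper": 0.3,"x": 0,"y": 0,"z": 0,"twist": 0}
    - {"gripper": 0.45,"x": 0,"y": 0,"z": 0,"twist": 0}
    - {"gripper": 0.45,"x": 0,"y": 0,"z": 0,"twist": 0}
    - {"gripper": 0.45,"x": 0,"y": 0,"z": -10,"twist": 0}
    - {"gripper": 0.45,"x": 0,"y": 0,"z": -30,"twist": 0}
    - {"gripper": 0.45,"x": 0,"y": 0,"z": -45,"twist": 0}

```text
t: 22.9
ee_pos: [0.4839, 0.2054, 0.1689]
tcp_rot: [3.14, 0.0, -1.293]
contact_force: [0.6, -0.2, 0.2]
finger_gap: 0.449
```

```bash
python3 look.py w11 453 -299 225 114
```

```text
t 22.9 pos [483.9 205.4 168.9] rot [ 3.1398e+00  2.0000e-04 -1.2927e+00] gap 0.449 F [ 0.6 -0.2  0.2] -> tool d [476.5 168.3 -55.9] j7 -1.98
```

View pics/w11.png

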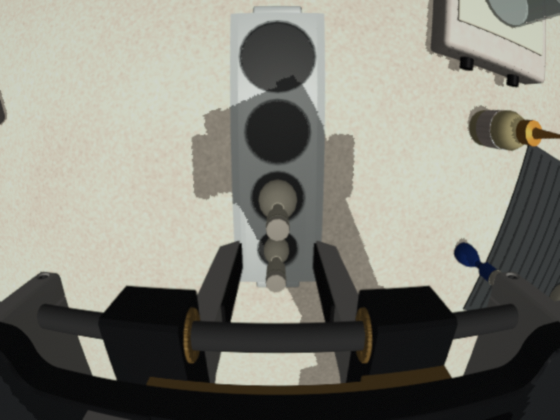

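flask_25 stands at (278,200) and flask_10 at (276,250), both in their nests. Now flask_50.

Emit:
jog_arm:
  targets:
    - {"gripper": 0.5,"x": 0,"y": 0,"z": -30,"twist": 0}
    - {"gripper": 0.6,"x": 25,"y": 8,"z": -26,"twist": 0}
    - {"gripper": 0.6,"x": 40,"y": 14,"z": 0,"twist": 0}
    - {"gripper": 0.6,"x": 45,"y": 16,"z": 0,"twist": 0}
    - {"gripper": 0.6,"x": 45,"y": 16,"z": 0,"twist": 0}
    - {"gripper": 0.6,"x": 45,"y": 16,"z": 0,"twist": 0}
    - {"gripper": 0.6,"x": 45,"y": 16,"z": 0,"twist": 0}
    - {"gripper": 0.6,"x": 45,"y": 16,"z": 0,"twist": 0}

```text
t: 23.95
ee_pos: [0.4659, -0.1027, 0.2249]
tcp_rot: [-3.141, -0.0, -1.293]
contact_force: [0.9, 0.2, -0.6]
finger_gap: 0.602
```

```bash
python3 -c "
from h import *
delta(453,-299,225)"
```

```text
t 23.95 pos [ 465.9 -102.7  224.9] rot [-3.1405e+00 -5.0000e-04 -1.2929e+00] gap 0.602 F [ 0.9  0.2 -0.6] -> tool d [ 1.852e+02  6.620e+01 -1.000e-01] j7 -1.25
```

Emit:
jog_arm:
  targets:
    - {"gripper": 0.6,"x": 42,"y": 15,"z": 0,"twist": 0}
    - {"gripper": 0.6,"x": 42,"y": 15,"z": 0,"twist": 0}
    - {"gripper": 0.6,"x": 42,"y": 15,"z": 0,"twist": 0}
    - {"gripper": 0.6,"x": 32,"y": 12,"z": 0,"twist": 0}
    - {"gripper": 0.6,"x": 18,"y": 6,"z": 10,"twist": 0}
    - {"gripper": 0.6,"x": 9,"y": 3,"z": 25,"twist": 0}
    - {"gripper": 0.6,"x": 0,"y": 0,"z": 25,"twist": 0}
    - {"gripper": 0.6,"x": 0,"y": 0,"z": 0,"twist": 0}

```text
t: 24.95
ee_pos: [0.4525, -0.2961, 0.1624]
tcp_rot: [3.14, 0.003, -1.292]
contact_force: [0.3, 0.4, 1.3]
finger_gap: 0.601
```

```bash
python3 look.py w12 453 -299 105 114
```

```text
t 24.95 pos [ 452.5 -296.1  162.4] rot [ 3.1396e+00  2.7000e-03 -1.2922e+00] gap 0.601 F [0.3 0.4 1.3] -> tool d [ 3.1  0.2 57.4] j7 -0.89
```

View pics/w12.png

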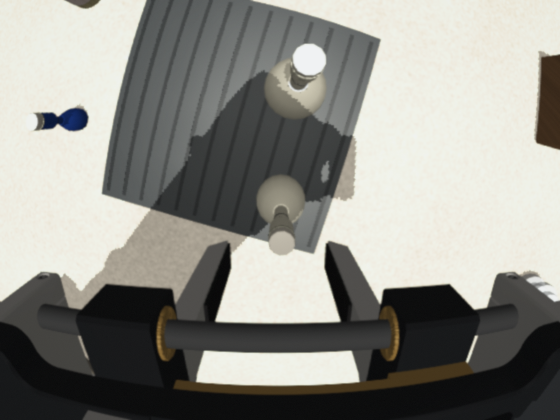

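The flask_50 head at (281,242) is about 2.6 mm right of centre, again in agreement.

Emit:
jog_arm:
  targets:
    - {"gripper": 0.6,"x": 2.8,"y": -1,"z": 6,"twist": 0}
    - {"gripper": 0.6,"x": 0,"y": 0,"z": 18,"twist": 0}
    - {"gripper": 0.6,"x": 0,"y": 0,"z": 18,"twist": 0}
    - {"gripper": 0.6,"x": 0,"y": 0,"z": 11,"twist": 0}
    - {"gripper": 0.6,"x": 0,"y": 0,"z": 4,"twist": 0}
    - {"gripper": 0.6,"x": 0,"y": 0,"z": 0,"twist": 0}
    - {"gripper": 0.35,"x": 0,"y": 0,"z": 0,"twist": 0}
    - {"gripper": 0.25,"x": 0,"y": 0,"z": 0,"twist": 0}

```text
t: 26.0
ee_pos: [0.4552, -0.2999, 0.1075]
tcp_rot: [-3.141, -0.001, -1.293]
contact_force: [0.1, -1.4, 0.9]
finger_gap: 0.423
```

Emit:
jog_arm:
  targets:
    - {"gripper": 0.1,"x": 0,"y": 0,"z": 0,"twist": 0}
    - {"gripper": 0.1,"x": 0,"y": 0,"z": 0,"twist": 0}
    - {"gripper": 0.1,"x": 0,"y": 0,"z": 0,"twist": 0}
    - {"gripper": 0.1,"x": 0,"y": 0,"z": 0,"twist": 0}
    - {"gripper": 0.1,"x": 0,"y": 0,"z": 0,"twist": 0}
    - {"gripper": 0.1,"x": 0,"y": 0,"z": 0,"twist": 0}
    - {"gripper": 0.1,"x": 0,"y": 0,"z": 0,"twist": 0}
    - {"gripper": 0.1,"x": 0,"y": 0,"z": 0,"twist": 0}

```text
t: 27.0
ee_pos: [0.455, -0.2997, 0.1071]
tcp_rot: [-3.142, 0.0, -1.293]
contact_force: [0.0, 0.1, -0.5]
finger_gap: 0.178
```

Emit:
jog_arm:
  targets:
    - {"gripper": 0.1,"x": 0,"y": 0,"z": -5,"twist": 0}
    - {"gripper": 0.1,"x": 0,"y": 0,"z": -20,"twist": 0}
    - {"gripper": 0.1,"x": 0,"y": 0,"z": -35,"twist": 0}
    - {"gripper": 0.1,"x": 0,"y": 0,"z": -40,"twist": 0}
    - {"gripper": 0.1,"x": 0,"y": 0,"z": -35,"twist": 0}
    - {"gripper": 0.1,"x": 0,"y": 0,"z": -20,"twist": 0}
    - {"gripper": 0.1,"x": -15,"y": -4,"z": 0,"twist": 0}
    - {"gripper": 0.1,"x": -30,"y": -8,"z": 0,"twist": 0}

```text
t: 28.0
ee_pos: [0.4537, -0.2524, 0.2612]
tcp_rot: [3.141, 0.001, -1.294]
contact_force: [0.2, 0.9, -0.5]
finger_gap: 0.185
```

```bash
python3 look.py w13 550 225 260 114
```

```text
t 28.0 pos [ 453.7 -252.4  261.2] rot [ 3.1410e+00  7.0000e-04 -1.2944e+00] gap 0.185 F [ 0.2  0.9 -0.5] -> tool d [-433.  -223.     1.4] j7 -0.94
```

View pics/w13.png

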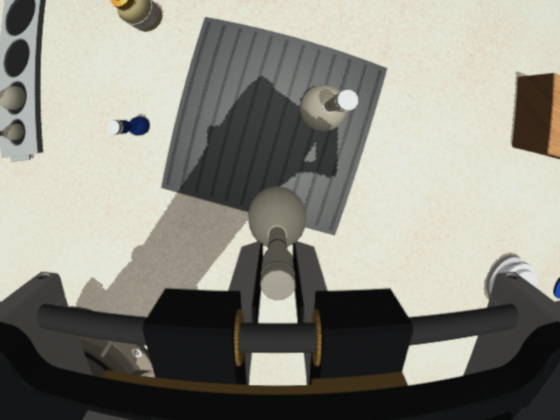

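Emit:
jog_arm:
  targets:
    - {"gripper": 0.1,"x": -38,"y": -20,"z": 0,"twist": 0}
    - {"gripper": 0.1,"x": -42,"y": -22,"z": 0,"twist": 0}
    - {"gripper": 0.1,"x": -42,"y": -22,"z": 0,"twist": 0}
    - {"gripper": 0.1,"x": -42,"y": -22,"z": 0,"twist": 0}
    - {"gripper": 0.1,"x": -42,"y": -22,"z": 0,"twist": 0}
    - {"gripper": 0.1,"x": -42,"y": -22,"z": 0,"twist": 0}
    - {"gripper": 0.1,"x": -42,"y": -22,"z": 0,"twist": 0}
    - {"gripper": 0.1,"x": -40,"y": -20,"z": 0,"twist": 0}

```text
t: 29.05
ee_pos: [0.5283, 0.1136, 0.2612]
tcp_rot: [3.141, 0.0, -1.292]
contact_force: [0.3, -0.5, -1.4]
finger_gap: 0.186
```

```bash
python3 -c "
from h import *
delta(550.5,224.5,150)"
```

```text
t 29.05 pos [528.3 113.6 261.2] rot [ 3.1405e+00  3.0000e-04 -1.2920e+00] gap 0.186 F [ 0.3 -0.5 -1.4] -> tool d [-100.5  -52.   111.2] j7 -1.72
```

Emit:
jog_arm:
  targets:
    - {"gripper": 0.1,"x": -36,"y": -18,"z": 0,"twist": 0}
    - {"gripper": 0.1,"x": -34,"y": -18,"z": 0,"twist": 0}
    - {"gripper": 0.1,"x": -20,"y": -10,"z": 0,"twist": 0}
    - {"gripper": 0.1,"x": -10.5,"y": -6,"z": 15,"twist": 0}
    - {"gripper": 0.1,"x": 0,"y": 0,"z": 35,"twist": 0}
    - {"gripper": 0.1,"x": 0,"y": 0,"z": 40,"twist": 0}
    - {"gripper": 0.1,"x": 0,"y": 0,"z": 20,"twist": 0}
    - {"gripper": 0.1,"x": 0,"y": 0,"z": 0,"twist": 0}

```text
t: 30.05
ee_pos: [0.5507, 0.2218, 0.1507]
tcp_rot: [3.139, -0.0, -1.293]
contact_force: [-0.7, 0.4, -0.3]
finger_gap: 0.183
```

```bash
python3 look.py w14 550.5 224.5 115 114
```

```text
t 30.05 pos [550.7 221.8 150.7] rot [ 3.1390e+00 -1.0000e-04 -1.2931e+00] gap 0.183 F [-0.7  0.4 -0.3] -> tool d [-2.7 -0.6 35.7] j7 -1.99
```

View pics/w14.png

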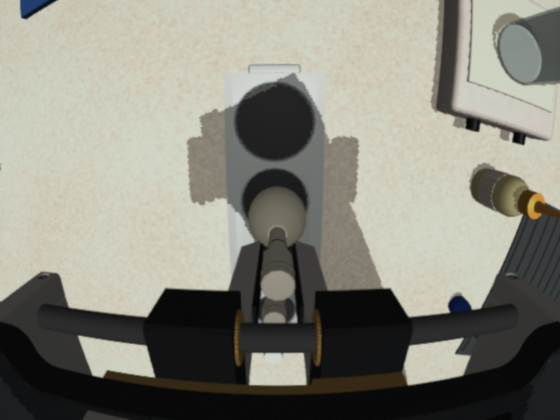

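flask_50 at (277,218) is over nest_50 (about 275,200). Lowering.

Emit:
jog_arm:
  targets:
    - {"gripper": 0.1,"x": -2,"y": -0.5,"z": 5,"twist": 0}
    - {"gripper": 0.1,"x": 0,"y": 0,"z": 9,"twist": 0}
    - {"gripper": 0.1,"x": 0,"y": 0,"z": 9,"twist": 0}
    - {"gripper": 0.1,"x": 0,"y": 0,"z": 7,"twist": 0}
    - {"gripper": 0.1,"x": 0,"y": 0,"z": 4,"twist": 0}
    - {"gripper": 0.1,"x": 0,"y": 0,"z": 1.5,"twist": 0}
    - {"gripper": 0.1,"x": 0,"y": 0,"z": 0,"twist": 0}
    - {"gripper": 0.1,"x": 0,"y": 0,"z": 0,"twist": 0}

```text
t: 31.1
ee_pos: [0.5516, 0.2244, 0.1168]
tcp_rot: [-3.141, 0.0, -1.293]
contact_force: [0.3, 0.1, 0.6]
finger_gap: 0.186
```

```bash
python3 look.py w15 550.5 224.5 113 114
```

```text
t 31.1 pos [551.6 224.4 116.8] rot [-3.1412e+00  1.0000e-04 -1.2930e+00] gap 0.186 F [0.3 0.1 0.6] -> tool d [-0.4  1.1  3.8] j7 -2.02
```

View pics/w15.png

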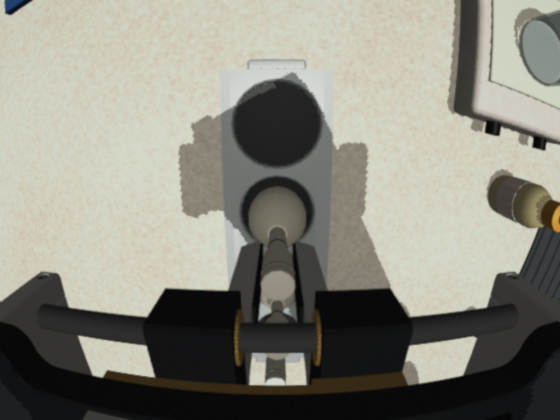

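Emit:
jog_arm:
  targets:
    - {"gripper": 0.1,"x": 0,"y": 0,"z": 1,"twist": 0}
    - {"gripper": 0.1,"x": 0,"y": 0,"z": 1,"twist": 0}
    - {"gripper": 0.1,"x": 0,"y": 0,"z": 0.8,"twist": 0}
    - {"gripper": 0.1,"x": 0,"y": 0,"z": 0.6,"twist": 0}
    - {"gripper": 0.1,"x": 0,"y": 0,"z": 0.4,"twist": 0}
    - {"gripper": 0.1,"x": 0,"y": 0,"z": 0,"twist": 0}
    - {"gripper": 0.1,"x": 0,"y": 0,"z": 0,"twist": 0}
    - {"gripper": 0.1,"x": 0,"y": 0,"z": 0,"twist": 0}

```text
t: 32.15
ee_pos: [0.5515, 0.2243, 0.1128]
tcp_rot: [-3.142, 0.0, -1.293]
contact_force: [1.0, 1.3, -0.5]
finger_gap: 0.184
```

Emit:
jog_arm:
  targets:
    - {"gripper": 0.1,"x": 0,"y": 0,"z": 0.4,"twist": 0}
    - {"gripper": 0.1,"x": 0,"y": 0,"z": 0,"twist": 0}
    - {"gripper": 0.1,"x": 0,"y": 0,"z": 0.3,"twist": 0}
    - {"gripper": 0.1,"x": 0,"y": 0,"z": 0,"twist": 0}
    - {"gripper": 0.1,"x": 0,"y": 0,"z": 0,"twist": 0}
    - {"gripper": 0.1,"x": 0,"y": 0,"z": 0,"twist": 0}
    - {"gripper": 0.1,"x": 0,"y": 0,"z": 0,"twist": 0}
    - {"gripper": 0.1,"x": 0,"y": 0,"z": 0,"twist": 0}

```text
t: 33.15
ee_pos: [0.5515, 0.2243, 0.1121]
tcp_rot: [-3.142, 0.0, -1.293]
contact_force: [0.1, -0.5, -0.1]
finger_gap: 0.182
```

Emit:
jog_arm:
  targets:
    - {"gripper": 0.1,"x": 0,"y": 0,"z": 0.4,"twist": 0}
    - {"gripper": 0.1,"x": 0,"y": 0,"z": 0,"twist": 0}
    - {"gripper": 0.1,"x": 0,"y": 0,"z": 0.4,"twist": 0}
    - {"gripper": 0.1,"x": 0,"y": 0,"z": 0,"twist": 0}
    - {"gripper": 0.1,"x": 0,"y": 0,"z": 0,"twist": 0}
    - {"gripper": 0.1,"x": 0,"y": 0,"z": 0,"twist": 0}
    - {"gripper": 0.1,"x": 0,"y": 0,"z": 0,"twist": 0}
    - {"gripper": 0.1,"x": 0,"y": 0,"z": 0,"twist": 0}

```text
t: 34.15
ee_pos: [0.5518, 0.2246, 0.112]
tcp_rot: [-3.141, 0.0, -1.293]
contact_force: [-1.7, 0.1, 9.6]
finger_gap: 0.186
```

Contact (9.6 N). Releasing.

Emit:
jog_arm:
  targets:
    - {"gripper": 0.1,"x": 0,"y": 0,"z": -0.4,"twist": 0}
    - {"gripper": 0.22,"x": 0,"y": 0,"z": 0,"twist": 0}
    - {"gripper": 0.3,"x": 0,"y": 0,"z": 0,"twist": 0}
    - {"gripper": 0.45,"x": 0,"y": 0,"z": 0,"twist": 0}
    - {"gripper": 0.45,"x": 0,"y": 0,"z": 0,"twist": 0}
    - {"gripper": 0.45,"x": 0,"y": 0,"z": -10,"twist": 0}
    - {"gripper": 0.45,"x": 0,"y": 0,"z": -35,"twist": 0}
    - {"gripper": 0.45,"x": 0,"y": 0,"z": -50,"twist": 0}

```text
t: 35.15
ee_pos: [0.5509, 0.2241, 0.2075]
tcp_rot: [3.14, 0.0, -1.293]
contact_force: [0.4, -1.1, 1.1]
finger_gap: 0.451
```

```bash
python3 look.py w16 565 -282 250 114
```

```text
t 35.15 pos [550.9 224.1 207.5] rot [ 3.1398e+00  1.0000e-04 -1.2928e+00] gap 0.451 F [ 0.4 -1.1  1.1] -> tool d [490.5 125.4 -42.3] j7 -1.96
```

View pics/w16.png

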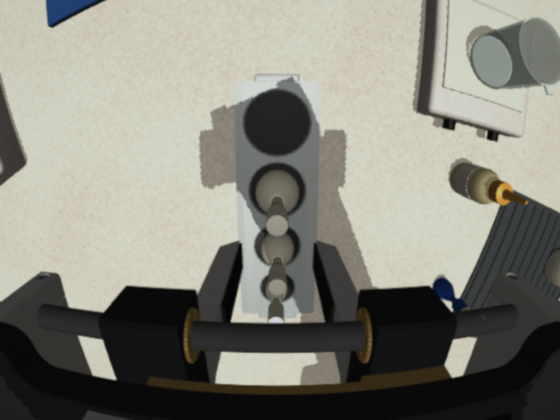

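Three flasks stand in their nests at (278,192), (277,247) and (277,288). Last is flask_100.

Emit:
jog_arm:
  targets:
    - {"gripper": 0.5,"x": 5,"y": 0,"z": -20,"twist": 0}
    - {"gripper": 0.6,"x": 25,"y": 6,"z": -22,"twist": 0}
    - {"gripper": 0.6,"x": 42,"y": 11,"z": 0,"twist": 0}
    - {"gripper": 0.6,"x": 48,"y": 12,"z": 0,"twist": 0}
    - {"gripper": 0.6,"x": 48,"y": 12,"z": 0,"twist": 0}
    - {"gripper": 0.6,"x": 48,"y": 12,"z": 0,"twist": 0}
    - {"gripper": 0.6,"x": 48,"y": 12,"z": 0,"twist": 0}
    - {"gripper": 0.6,"x": 48,"y": 12,"z": 0,"twist": 0}

```text
t: 36.2
ee_pos: [0.5625, -0.0988, 0.2488]
tcp_rot: [3.141, 0.0, -1.293]
contact_force: [1.5, 0.1, -0.3]
finger_gap: 0.6
```

```bash
python3 -c "
from h import *
delta(565,-282,195)"
```

```text
t 36.2 pos [562.5 -98.8 248.8] rot [ 3.1410e+00  2.0000e-04 -1.2933e+00] gap 0.6 F [ 1.5  0.1 -0.3] -> tool d [176.9  47.7  53.8] j7 -1.33
```

Emit:
jog_arm:
  targets:
    - {"gripper": 0.6,"x": 42,"y": 11,"z": 0,"twist": 0}
    - {"gripper": 0.6,"x": 42,"y": 11,"z": 0,"twist": 0}
    - {"gripper": 0.6,"x": 40,"y": 11,"z": 0,"twist": 0}
    - {"gripper": 0.6,"x": 28,"y": 8,"z": 0,"twist": 0}
    - {"gripper": 0.6,"x": 16,"y": 4,"z": 10,"twist": 0}
    - {"gripper": 0.6,"x": 9,"y": 2,"z": 25,"twist": 0}
    - {"gripper": 0.6,"x": 0,"y": 0,"z": 18,"twist": 0}
    - {"gripper": 0.6,"x": 0,"y": 0,"z": 0,"twist": 0}

```text
t: 37.2
ee_pos: [0.5656, -0.2786, 0.194]
tcp_rot: [3.14, 0.002, -1.292]
contact_force: [0.7, 0.4, -0.5]
finger_gap: 0.598
```

```bash
python3 look.py w17 565 -282 135 114
```

```text
t 37.2 pos [ 565.6 -278.6  194. ] rot [ 3.1396e+00  2.3000e-03 -1.2920e+00] gap 0.598 F [ 0.7  0.4 -0.5] -> tool d [ 3.2  1.4 59. ] j7 -1.05
```

View pics/w17.png

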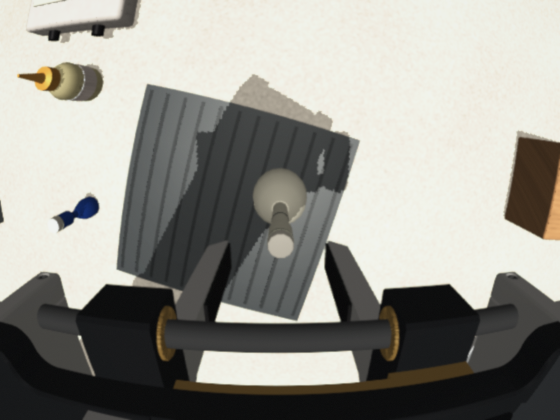

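The flask_100 head at (280,244) is about 2 mm right of centre.

Emit:
jog_arm:
  targets:
    - {"gripper": 0.6,"x": 2.7,"y": 0.7,"z": 6,"twist": 0}
    - {"gripper": 0.6,"x": 0,"y": 0,"z": 18,"twist": 0}
    - {"gripper": 0.6,"x": 0,"y": 0,"z": 18,"twist": 0}
    - {"gripper": 0.6,"x": 0,"y": 0,"z": 12,"twist": 0}
    - {"gripper": 0.6,"x": 0,"y": 0,"z": 4,"twist": 0}
    - {"gripper": 0.6,"x": 0,"y": 0,"z": 0,"twist": 0}
    - {"gripper": 0.35,"x": 0,"y": 0,"z": 0,"twist": 0}
    - {"gripper": 0.25,"x": 0,"y": 0,"z": 0,"twist": 0}

```text
t: 38.25
ee_pos: [0.5667, -0.2828, 0.1382]
tcp_rot: [-3.141, -0.0, -1.293]
contact_force: [0.0, -0.3, -0.1]
finger_gap: 0.423
```

Emit:
jog_arm:
  targets:
    - {"gripper": 0.1,"x": 0,"y": 0,"z": 0,"twist": 0}
    - {"gripper": 0.1,"x": 0,"y": 0,"z": 0,"twist": 0}
    - {"gripper": 0.1,"x": 0,"y": 0,"z": 0,"twist": 0}
    - {"gripper": 0.1,"x": 0,"y": 0,"z": 0,"twist": 0}
    - {"gripper": 0.1,"x": 0,"y": 0,"z": 0,"twist": 0}
    - {"gripper": 0.1,"x": 0,"y": 0,"z": 0,"twist": 0}
    - {"gripper": 0.1,"x": 0,"y": 0,"z": 0,"twist": 0}
    - {"gripper": 0.1,"x": 0,"y": 0,"z": 0,"twist": 0}

```text
t: 39.25
ee_pos: [0.5664, -0.2827, 0.1377]
tcp_rot: [-3.142, 0.0, -1.293]
contact_force: [0.1, 0.2, -1.3]
finger_gap: 0.184
```

Emit:
jog_arm:
  targets:
    - {"gripper": 0.1,"x": 0,"y": 0,"z": -5,"twist": 0}
    - {"gripper": 0.1,"x": 0,"y": 0,"z": -20,"twist": 0}
    - {"gripper": 0.1,"x": 0,"y": 0,"z": -35,"twist": 0}
    - {"gripper": 0.1,"x": 0,"y": 0,"z": -40,"twist": 0}
    - {"gripper": 0.1,"x": 0,"y": 0,"z": -35,"twist": 0}
    - {"gripper": 0.1,"x": 0,"y": 0,"z": -25,"twist": 0}
    - {"gripper": 0.1,"x": 0,"y": 0,"z": -5,"twist": 0}
    - {"gripper": 0.1,"x": 0,"y": 0,"z": 0,"twist": 0}

```text
t: 40.25
ee_pos: [0.5663, -0.2827, 0.3028]
tcp_rot: [-3.141, -0.0, -1.293]
contact_force: [0.5, -0.5, -1.3]
finger_gap: 0.188
```

```bash
python3 look.py w18 626.5 247 300 114
```

```text
t 40.25 pos [ 566.3 -282.7  302.8] rot [-3.1415e+00 -1.0000e-04 -1.2930e+00] gap 0.188 F [ 0.5 -0.5 -1.3] -> tool d [-492.8 -203.2    2.7] j7 -1.01
```

View pics/w18.png

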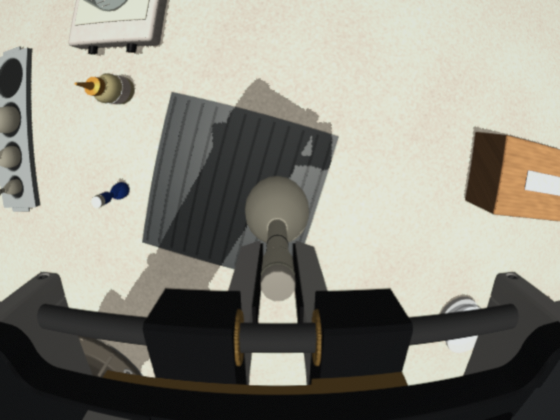

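Emit:
jog_arm:
  targets:
    - {"gripper": 0.1,"x": -20,"y": -8,"z": 0,"twist": 0}
    - {"gripper": 0.1,"x": -40,"y": -16,"z": 0,"twist": 0}
    - {"gripper": 0.1,"x": -45,"y": -19,"z": 0,"twist": 0}
    - {"gripper": 0.1,"x": -45,"y": -19,"z": 0,"twist": 0}
    - {"gripper": 0.1,"x": -45,"y": -19,"z": 0,"twist": 0}
    - {"gripper": 0.1,"x": -45,"y": -19,"z": 0,"twist": 0}
    - {"gripper": 0.1,"x": -45,"y": -19,"z": 0,"twist": 0}
    - {"gripper": 0.1,"x": -45,"y": -19,"z": 0,"twist": 0}

```text
t: 41.3
ee_pos: [0.6078, 0.0754, 0.3021]
tcp_rot: [3.141, 0.0, -1.292]
contact_force: [1.1, -0.5, -0.6]
finger_gap: 0.188
```

```bash
python3 -c "
from h import *
delta(627.5,246.5,180)"
```

```text
t 41.3 pos [607.8  75.4 302.1] rot [ 3.1407e+00  4.0000e-04 -1.2920e+00] gap 0.188 F [ 1.1 -0.5 -0.6] -> tool d [-159.1  -66.1  122.1] j7 -1.64
```

Emit:
jog_arm:
  targets:
    - {"gripper": 0.1,"x": -42,"y": -17,"z": 0,"twist": 0}
    - {"gripper": 0.1,"x": -42,"y": -17,"z": 0,"twist": 0}
    - {"gripper": 0.1,"x": -38,"y": -16,"z": 0,"twist": 0}
    - {"gripper": 0.1,"x": -24,"y": -10,"z": 0,"twist": 0}
    - {"gripper": 0.1,"x": -13,"y": -6,"z": 20,"twist": 0}
    - {"gripper": 0.1,"x": 0,"y": 0,"z": 40,"twist": 0}
    - {"gripper": 0.1,"x": 0,"y": 0,"z": 40,"twist": 0}
    - {"gripper": 0.1,"x": 0,"y": 0,"z": 20,"twist": 0}

```text
t: 42.3
ee_pos: [0.6269, 0.2425, 0.1792]
tcp_rot: [3.138, -0.0, -1.293]
contact_force: [-0.5, 0.5, -0.7]
finger_gap: 0.185
```

```bash
python3 look.py w19 627.5 246.5 146 114
```

```text
t 42.3 pos [626.9 242.5 179.2] rot [ 3.1376e+00 -5.0000e-04 -1.2932e+00] gap 0.185 F [-0.5  0.5 -0.7] -> tool d [-3.7 -1.8 33.2] j7 -1.97
```

View pics/w19.png

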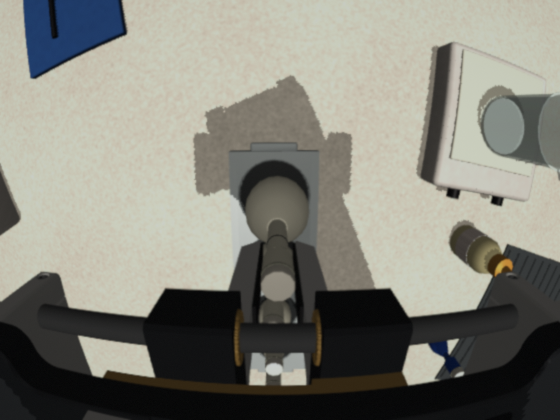

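flask_100 at (277,208) is over nest_100 (about 274,200). I'll correct and lower.

Emit:
jog_arm:
  targets:
    - {"gripper": 0.1,"x": -2.5,"y": -1,"z": 5,"twist": 0}
    - {"gripper": 0.1,"x": 0,"y": 0,"z": 9,"twist": 0}
    - {"gripper": 0.1,"x": 0,"y": 0,"z": 8,"twist": 0}
    - {"gripper": 0.1,"x": 0,"y": 0,"z": 6,"twist": 0}
    - {"gripper": 0.1,"x": 0,"y": 0,"z": 3,"twist": 0}
    - {"gripper": 0.1,"x": 0,"y": 0,"z": 1,"twist": 0}
    - {"gripper": 0.1,"x": 0,"y": 0,"z": 0,"twist": 0}
    - {"gripper": 0.1,"x": 0,"y": 0,"z": 0,"twist": 0}

```text
t: 43.35
ee_pos: [0.6289, 0.2462, 0.1509]
tcp_rot: [-3.141, 0.0, -1.293]
contact_force: [-0.5, 0.5, -0.3]
finger_gap: 0.185
```

```bash
python3 look.py w20 627.5 246.5 143.5 114
```

```text
t 43.35 pos [628.9 246.2 150.9] rot [-3.1413e+00  1.0000e-04 -1.2930e+00] gap 0.185 F [-0.5  0.5 -0.3] -> tool d [-0.6  1.3  7.4] j7 -1.98
```

View pics/w20.png

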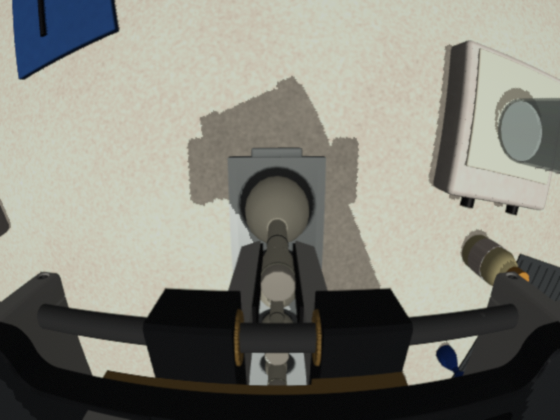

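Centred at (277,208).

Emit:
jog_arm:
  targets:
    - {"gripper": 0.1,"x": 0,"y": 0.5,"z": 2,"twist": 0}
    - {"gripper": 0.1,"x": 0,"y": 0,"z": 2,"twist": 0}
    - {"gripper": 0.1,"x": 0,"y": 0,"z": 1.5,"twist": 0}
    - {"gripper": 0.1,"x": 0,"y": 0,"z": 1,"twist": 0}
    - {"gripper": 0.1,"x": 0,"y": 0,"z": 0.8,"twist": 0}
    - {"gripper": 0.1,"x": 0,"y": 0,"z": 0,"twist": 0}
    - {"gripper": 0.1,"x": 0,"y": 0,"z": 0,"twist": 0}
    - {"gripper": 0.1,"x": 0,"y": 0,"z": 0,"twist": 0}

```text
t: 44.4
ee_pos: [0.6284, 0.246, 0.1435]
tcp_rot: [-3.141, 0.0, -1.293]
contact_force: [-0.2, 1.0, -0.6]
finger_gap: 0.18
```

Emit:
jog_arm:
  targets:
    - {"gripper": 0.1,"x": 0,"y": 0,"z": 0.4,"twist": 0}
    - {"gripper": 0.1,"x": 0,"y": 0,"z": 0,"twist": 0}
    - {"gripper": 0.1,"x": 0,"y": 0,"z": 0.4,"twist": 0}
    - {"gripper": 0.1,"x": 0,"y": 0,"z": 0,"twist": 0}
    - {"gripper": 0.1,"x": 0,"y": 0,"z": 0,"twist": 0}
    - {"gripper": 0.1,"x": 0,"y": 0,"z": 0,"twist": 0}
    - {"gripper": 0.1,"x": 0,"y": 0,"z": 0,"twist": 0}
    - {"gripper": 0.1,"x": 0,"y": 0,"z": 0,"twist": 0}

```text
t: 45.4
ee_pos: [0.6283, 0.246, 0.1426]
tcp_rot: [-3.142, 0.0, -1.293]
contact_force: [-0.4, -0.5, -0.4]
finger_gap: 0.186
```

Emit:
jog_arm:
  targets:
    - {"gripper": 0.1,"x": 0,"y": 0,"z": 0.4,"twist": 0}
    - {"gripper": 0.1,"x": 0,"y": 0,"z": 0,"twist": 0}
    - {"gripper": 0.1,"x": 0,"y": 0,"z": 0.4,"twist": 0}
    - {"gripper": 0.1,"x": 0,"y": 0,"z": 0,"twist": 0}
    - {"gripper": 0.1,"x": 0,"y": 0,"z": 0,"twist": 0}
    - {"gripper": 0.1,"x": 0,"y": 0,"z": 0,"twist": 0}
    - {"gripper": 0.1,"x": 0,"y": 0,"z": 0,"twist": 0}
    - {"gripper": 0.1,"x": 0,"y": 0,"z": 0,"twist": 0}

```text
t: 46.4
ee_pos: [0.6286, 0.2464, 0.1425]
tcp_rot: [-3.141, 0.0, -1.293]
contact_force: [-1.4, -0.1, 8.5]
finger_gap: 0.188
```

Contact (8.5 N). Releasing and retreating straight up.

Emit:
jog_arm:
  targets:
    - {"gripper": 0.1,"x": 0,"y": 0,"z": -0.4,"twist": 0}
    - {"gripper": 0.22,"x": 0,"y": 0,"z": 0,"twist": 0}
    - {"gripper": 0.3,"x": 0,"y": 0,"z": 0,"twist": 0}
    - {"gripper": 0.45,"x": 0,"y": 0,"z": 0,"twist": 0}
    - {"gripper": 0.45,"x": 0,"y": 0,"z": 0,"twist": 0}
    - {"gripper": 0.45,"x": 0,"y": 0,"z": -10,"twist": 0}
    - {"gripper": 0.45,"x": 0,"y": 0,"z": -35,"twist": 0}
    - {"gripper": 0.45,"x": 0,"y": 0,"z": -50,"twist": 0}

```text
t: 47.4
ee_pos: [0.6277, 0.2457, 0.2379]
tcp_rot: [3.14, -0.0, -1.293]
contact_force: [-0.3, -0.4, 0.1]
finger_gap: 0.45
```

Emit:
jog_arm:
  targets:
    - {"gripper": 0.45,"x": 0,"y": 0,"z": -35,"twist": 0}
    - {"gripper": 0.45,"x": 35,"y": 0,"z": 0,"twist": 0}
    - {"gripper": 0.45,"x": 42,"y": 0,"z": 0,"twist": 0}
    - {"gripper": 0.45,"x": 42,"y": 0,"z": 0,"twist": 0}
    - {"gripper": 0.45,"x": 42,"y": 0,"z": 0,"twist": 0}
    - {"gripper": 0.45,"x": 42,"y": 0,"z": 0,"twist": 0}
    - {"gripper": 0.45,"x": 30,"y": 0,"z": 0,"twist": 0}
    - {"gripper": 0.45,"x": 0,"y": 0,"z": 0,"twist": 0}

```text
t: 48.4
ee_pos: [0.6927, 0.0188, 0.2726]
tcp_rot: [-3.142, -0.001, -1.297]
contact_force: [-0.3, -0.0, -0.2]
finger_gap: 0.452
```

```bash
python3 - <<'E'
from h import *
delta(627,246,200)
S=bot.grab_frame('scene')['frame'][:,:,::-1];T=bot.grab_frame('top')['frame'][:,:,::-1]
cv2.imwrite('pics/fs.png',cv2.resize(S[60:270,150:410],None,fx=2.8,fy=2.8,interpolation=2))
cv2.imwrite('pics/ft.png',cv2.resize(T[90:320,140:440],None,fx=2.5,fy=2.5,interpolation=2))
E
```

```text
t 48.4 pos [692.7  18.8 272.6] rot [-3.1415e+00 -8.0000e-04 -1.2969e+00] gap 0.452 F [-0.3 -0.  -0.2] -> tool d [-236.5    1.8   72.4] j7 -1.57
```

View pics/fs.png

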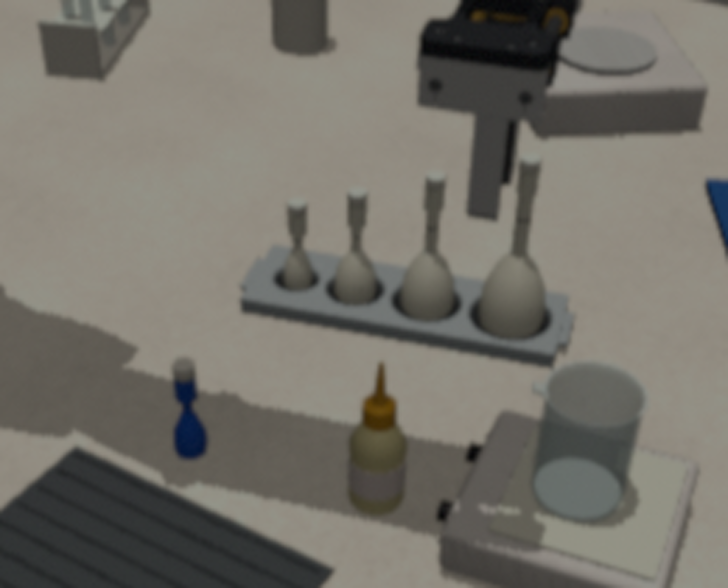

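View pics/ft.png

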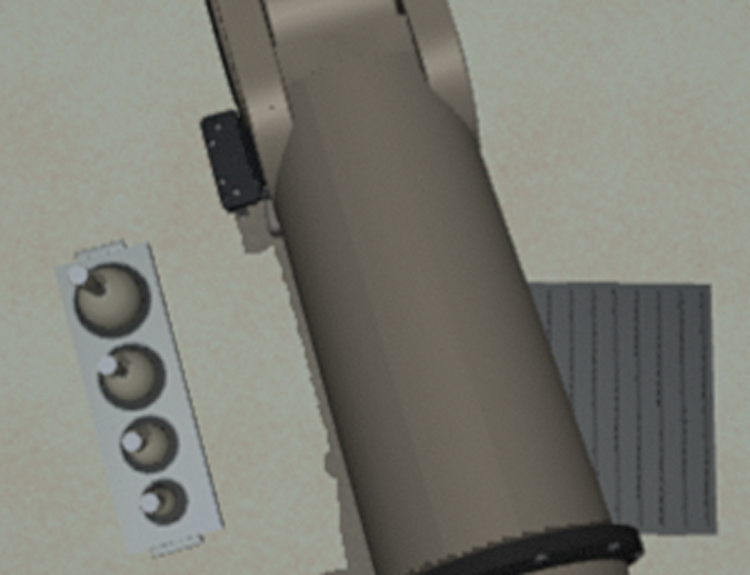

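The final scene crop shows all four flasks upright in rising order, at (297,245), (356,245), (430,245) and (517,245). The dropper at (378,440) and beaker (588,440) are undisturbed. The top crop shows each body inside its nest ring, and the gripper is clear.

```bash
python3 -c "
from rig import bot
print(bot.finish_job())"
```

```text
the job is handed in; nothing more can be done
None
```

All four flasks are in the grey tray in order of size, each moved by its neck and set down in its own nest. I lowered each one until the force reading showed contact (8–15 N), eased up slightly, then released. The job was handed in at about 48.5 s.

The last scene and top views show the four flasks upright and inside their nest rings. The scene view shows the dropping bottle, beaker and blue look-alike standing undisturbed, though the arm hid them from the top camera. The gripper was clear and touching nothing.

One disagreement: the wrist camera read positions about 3–5 mm away from the two fixed cameras. I used values in between, and the nests had enough clearance for that. That the flasks sit flat on the nest floors comes from the contact readings and pictures, not from a direct measurement.

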